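Slide a heat-spreader plate off the cooling block and clamp it in the board holder

TASK

Take the solid heat-spreader plate (the one without the round window) from the cooling block and set it in the board holder: it lies flush in its lane, so press on it lightly and slide it until it overhangs the open edge of the block, grip it there by its sides and lift it clear. Open the holder's sliding jaw to make room, lay the plate flat on the two rods with its short ends towards the jaws, and slide the jaw up so that the plate is held snugly against the fixed jaw. Leave the plate with the window where it lies.

Things in the scene. Friction and masses are not known exactly. Their poses are not given: they have to be found in the camera images.
- solid_plate_mid (a point): The plate to move: aluminium, no round window, 90 (x) x 56 (y) x 6 mm, small dark screw marks at its corners, about 85 g. Point at its centre, half-way up (top face 3 mm above); x along its length, at first parallel to the block's x; z up. Loose, slides easily in its lane (friction about 0.25); a fingertip pressed on it with 5 to 20 N drags it; its lapped face is not to be pressed with over 80 N.
- window_plate_mid (a point): The other plate, to be left alone: same size and metal, but with a 28 mm round window through its middle. Point at its centre, half-way up; axes as for the solid plate.
- cooling_block: Finned grey anodised block, fixed, 130 (x) x 146 (y) x 40.5 mm. Origin at the centre of its underside, on the bench; z up. Two lanes along x, 58 mm wide, centred at y = +34 and -34 mm, floors at z = 34 mm. 10 mm rails beside them stand 0.5 mm above the plates' tops: no finger gets beside a plate. Stop wall at +x (inner face x = 57, top z = 50 mm). The plates may lie in either lane.
- block_edge (a point): Middle of the block's open edge (block x = -65 mm), at the height of the lane floors, 34 mm above the bench; axes as for the block, free space beyond it (-x) and below. At the start each plate's front end is 19 to 29 mm inside this edge. A plate pushed out by more than half its length (45 mm) tips off.
- board_holder: Board holder (small vice), fixed; base 60 (x) x 170 (y) mm, top at z = 10 mm. Origin on the bench, under the rods' middle line; z up, y along the rods towards the fixed jaw, whose inner face is at y = +74 mm (60 mm wide, top at z = 44). Two 8 mm rods at x = -20 and +20 mm carry the plate. At y = -64 to -74 an end block, top z = 36 mm, with a knob behind that does not turn.
- holder_rest (a point): On the holder's middle line at the height of the tops of the rods (26 mm above the bench; 16 mm above the base), at the holder's y = +29 mm: below the centre of the plate when it lies on the rods with one end against the fixed jaw. Axes as for the holder.
- board_holder_jaw (a joint): Sliding jaw of the holder, in m, 0 to 0.045, growing as it opens (towards the holder's -y). The gap between the jaws is 56 mm + this value: 71 to 88 mm at the start, 101 mm fully open, 90 mm (value 0.034) when snug on the plate's length. Slides with about 1 N friction and stays where it is left.
- jaw_top (a point): Middle of the top face of the sliding jaw: a bar 60 (holder's x) x 16 mm (holder's y, 8 mm to either side of this point), from z = 28 to 44 mm above the bench. Axes as for the holder. Moves with the jaw.
Not all that is in view belongs to the job. Leave any orange or yellow look-alike of the part that bears solid_plate_mid alone.

How it is judged:
By the outcome, as a careful person would: the job done as asked, in the order asked, and still so for the second after the job is handed in, with the robot touching nothing.
It also fails if it takes over 64 s, if anything falls off the work surface, if the arm or the gripper's body presses on something with over 40 N, if the wrist force passes 120 N, or if a joint passes its speed limit or range.

ROBOT

A 6-joint arm with a two-finger parallel gripper is mounted at the origin on a cart in front of the work surface, level with it; the furniture and walls round the work are solid. World frame = base frame: x ahead of the robot, y to its left, z up, the work surface at z = 0. Lengths are in m, angles in rad, forces in N, time in s.
With the tool pointing down it reaches from about 0.25 to 0.725 m from the base axis. Payload 4 kg.
Tool frame: the origin (TCP) lies at the centre of the arm's flange, where the gripper is bolted on; the fingertips stand 173 mm ahead of it and the grasp point (between the pads) lies 155 mm ahead of it; x points along the fingers, z is the direction in which the jaws open and shut, and the axes are right-handed (so a half turn about x gives the same grasp; the last joint's range is limited). The gripper opens to 85 mm and grips with 20 to 120 N. Pads are 22 mm wide; open, the fingers measure 114 mm over their backs; the gripper's body (76 mm by 85 mm) begins 54 mm behind the grasp point. The pads swing forward as they close: fully open they stand 13 mm farther back than shut.
Start: joints at [1.305, 0.241, 0.005, 1.335, 0, 1.571], TCP at [0.131, 0.482, 0.405] pointing down, gripper open.
Joint ranges: [-2.72, 2.72], [-1.05, 1.87], [-1.09, 1.28], [-1.99, 2.15], [-1.42, 1.44], [-3.14, 3.14]. Speed limits (rad/s): [2.79, 2.79, 3.14, 3.14, 3.14, 3.14].

INTERFACE

Orientations are given as a unit quaternion [x, y, z, w].
In Python, from workcell import bot gives the robot as it stands.
- The arm moves only by the tool arm_command, never from a script. Its argument "moves" is one flat list of numbers, 7 for each row, row after row: the shift along the tool's x, y, z in m, then the turn, a rotation vector about the tool's x, y, z in rad, then the closure, from -1 (fully open) to 1 (shut). A call has 1 to 20 rows; each row shifts and turns the pose as measured when the row begins, along the tool's axes as they then stand; what a row does not reach is not made up. A row lasts 1/12 s, in which the tool goes at most 41.7 mm and 7.16 degrees, less where a joint would pass 70% of its speed; a pose out of reach is approached as far as the arm can. A call with a gripper value outside its range is refused whole. The fingers move at their own pace and stop on an object; the grip force is fixed at half the most. Time passes only in rows, so rows that do not move let the fingers close. It gives the time, the measured TCP pose, the force and the opening at its end, in the units of the state.
- bot.get_obs(): the state, without advancing time (a new reading comes with each control period).
- bot.camera(name): name is "scene" or "side" or "wrist"; returns the picture (384x512x3 uint8, red, green, blue); there is no depth.
- bot.get_calibration(name): a dict with "mtx" (3x3 intrinsics, pixels), "dist" ([k1, k2, p1, p2, k3] as OpenCV has them; the pictures are not rectified), "world_from_camera" (4x4, takes a point from camera to world coordinates); the wrist camera has in their place "mount" (4x4, takes a point from camera to tool coordinates, whose origin is the TCP and whose axes are the tool frame's). Camera axes: x right, y up, looking along -z (the intrinsics and any distortion apply to the point x, -y, -z); pixel columns grow to the right and rows downward; lengths in m; the calibration is good to about 2 mm. A picture is of the moment at which its call begins: read the wrist's pose just before it. get_calibration takes no time and is no camera call.
- bot.job_done(): hands the job in, once; it reports no verdict.
The state is a dict: "clock": time; "joint_pos": joint angles; "joint_vel": joint speeds; "tau": joint torques, N m; "eef_pos": TCP position; "tool_rot": TCP orientation; "ft_force": force on the tool from outside, world axes, zero at the start; "ft_torque": the same for the moment, N m; "grip_width": finger opening in m.
Only numpy, scipy, OpenCV 4.12 (cv2) and the standard library are available. Lean on these libraries where they do the work, as an engineer would, in place of code of your own. Each camera call takes 0.05 s, during which the arm holds its last target.

## Working session

There is one attempt and no reset: what is moved stays moved. The work goes in short steps, Python scripts to look and compute and a tool call to move; the robot and the scene stay as the last step left them, time stands still between calls to the robot, and variables do not carry over. Pictures are saved under pics/ and viewed, and the job is handed in when it is done.

Besides the shell and the picture viewer there is one more tool, called after "Emit:" by a JSON object that holds its "op" and its "data", one argument or row to a line. arm_command: Moves the arm, as the interface text tells. Its arguments: {"type":"object","properties":{"moves":{"type":"array"}},"required":["moves"]}

```bash
mkdir -p pics
python3 - <<'E'
from workcell import bot
import cv2,numpy as np
print(bot.get_obs())
for n in ["scene","side","wrist"]:
    im=bot.camera(n); cv2.imwrite(f"pics/{n}0.png",im[:,:,::-1])
    c=bot.get_calibration(n); print(n,{k:np.round(v,4).tolist() for k,v in c.items()})
E
```

```text
{'clock': 0.0, 'joint_pos': array([ 1.30501149e+00,  2.41426928e-01,  3.71818739e-03,  1.33519035e+00,
       -6.51150093e-06,  1.57081858e+00]), 'joint_vel': array([-0.0011234 ,  0.00012958,  0.00012493,  0.00084238,  0.00155217,
        0.0006702 ]), 'tau': array([ 3.33378030e-04, -3.72322440e+01,  2.52405632e+01,  1.70174288e-02,
        1.61137218e-04,  6.70095105e-06]), 'eef_pos': array([0.13126399, 0.48218546, 0.4038033 ]), 'tool_rot': array([-0.42978734,  0.56243597,  0.42888087,  0.56125736]), 'ft_force': array([-0.34378967, -0.43497541,  0.00879251]), 'ft_torque': array([-0.00999662, -0.01632401,  0.00457141]), 'grip_width': 0.08562007409601528}
scene {'mtx': [[361.3803, 0.0, 250.2169], [0.0, 361.3803, 192.4808], [0.0, 0.0, 1.0]], 'dist': [-0.0894, 0.0, 0.0, 0.0, 0.0], 'world_from_camera': [[0.9056, 0.3004, -0.2995, 0.2493], [-0.4238, 0.672, -0.6074, -0.4563], [0.0188, 0.6769, 0.7358, 0.6877], [0.0, 0.0, 0.0, 1.0]]}
side {'mtx': [[489.7235, 0.0, 251.1596], [0.0, 489.7235, 192.1907], [0.0, 0.0, 1.0]], 'dist': [-0.0208, 0.0, 0.0, 0.0, 0.0], 'world_from_camera': [[-0.9898, 0.0848, -0.1148, 0.3535], [-0.1422, -0.6552, 0.742, 0.8619], [-0.0123, 0.7507, 0.6605, 0.7632], [0.0, 0.0, 0.0, 1.0]]}
wrist {'mtx': [[335.6691, 0.0, 258.0119], [0.0, 335.6691, 190.0556], [0.0, 0.0, 1.0]], 'dist': [0.0188, 0.0, 0.0, 0.0, 0.0], 'mount': [[-0.0006, 0.2962, -0.9551, 0.0313], [-0.0003, 0.9551, 0.2962, 0.0776], [1.0, 0.0005, -0.0005, 0.0008], [0.0, 0.0, 0.0, 1.0]]}
```

View pics/scene0.png

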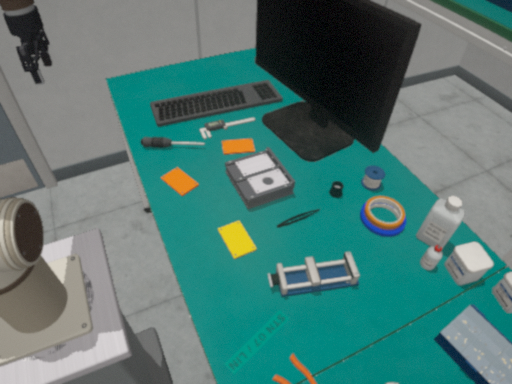

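View pics/side0.png

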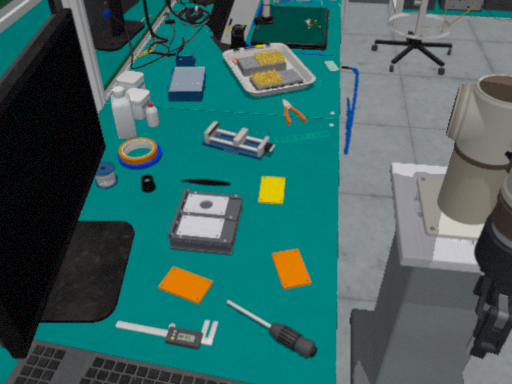

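View pics/wrist0.png

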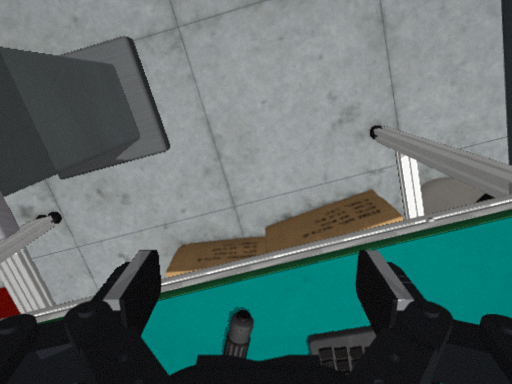

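The scene view shows the block at about (260,180), with the solid plate in the far lane at (254,165) and the window plate at (268,182). The holder is at about (315,273). In the side view the solid plate is at (205,228). I'll enlarge these areas next.

```bash
cat > h.py <<'E'
import cv2,numpy as np
from workcell import bot
from scipy.spatial.transform import Rotation as R
def tool():
    o=bot.get_obs();T=np.eye(4);T[:3,:3]=R.from_quat(o['tool_rot']).as_matrix();T[:3,3]=o['eef_pos'];return T,o
def wfc(n,T=None):
    c=bot.get_calibration(n)
    return np.array(c['world_from_camera']) if n!='wrist' else (tool()[0] if T is None else T)@np.array(c['mount'])
def rays(n,px,T=None):
    c=bot.get_calibration(n);u=cv2.undistortPoints(np.array(px,float).reshape(-1,1,2),np.array(c['mtx']),np.array(c['dist'])).reshape(-1,2)
    W=wfc(n,T);d=np.c_[u[:,0],-u[:,1],-np.ones(len(u))]@W[:3,:3].T
    return W[:3,3],d
def onz(n,px,z,T=None):
    o,d=rays(n,px,T);return o+d*((z-o[2])/d[:,2])[:,None]
def proj(n,P,T=None):
    c=bot.get_calibration(n);W=np.linalg.inv(wfc(n,T));p=np.array(P,float).reshape(-1,3)@W[:3,:3].T+W[:3,3]
    p=p*[1,-1,-1];return cv2.projectPoints(p,np.zeros(3),np.zeros(3),np.array(c['mtx']),np.array(c['dist']))[0].reshape(-1,2)
def crop(im,x0,y0,x1,y1,s,f): 
    cv2.imwrite(f,cv2.resize(im[y0:y1,x0:x1],None,fx=s,fy=s,interpolation=cv2.INTER_CUBIC))
E
python3 - <<'E'
import cv2
from h import crop
a=cv2.imread('pics/scene0.png');b=cv2.imread('pics/side0.png')
crop(a,215,140,305,215,8,'pics/c1.png');crop(a,260,240,370,300,7,'pics/c2.png')
crop(b,160,180,250,255,8,'pics/c3.png');crop(b,195,115,280,165,9,'pics/c4.png')
E
```

```text
(no output)
```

View pics/c1.png

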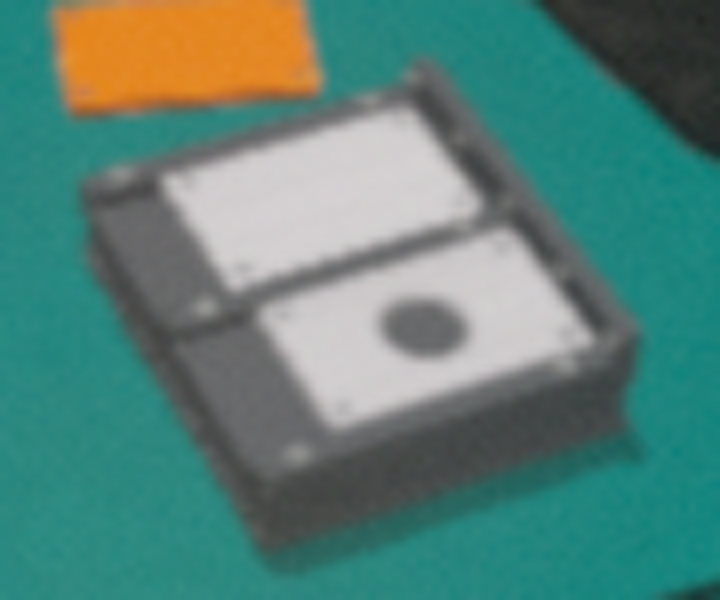

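View pics/c2.png

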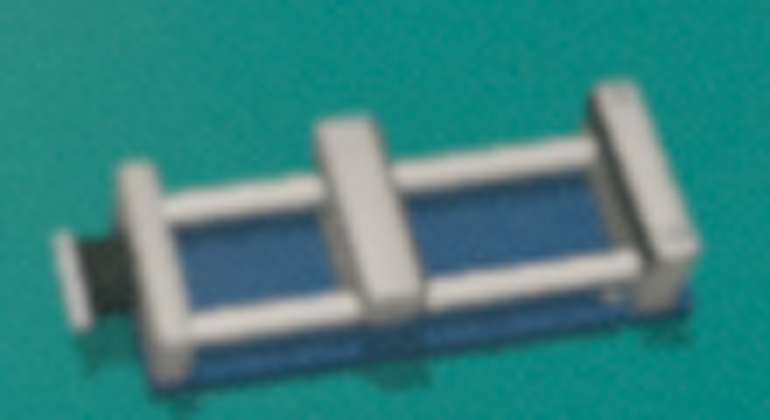

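View pics/c3.png

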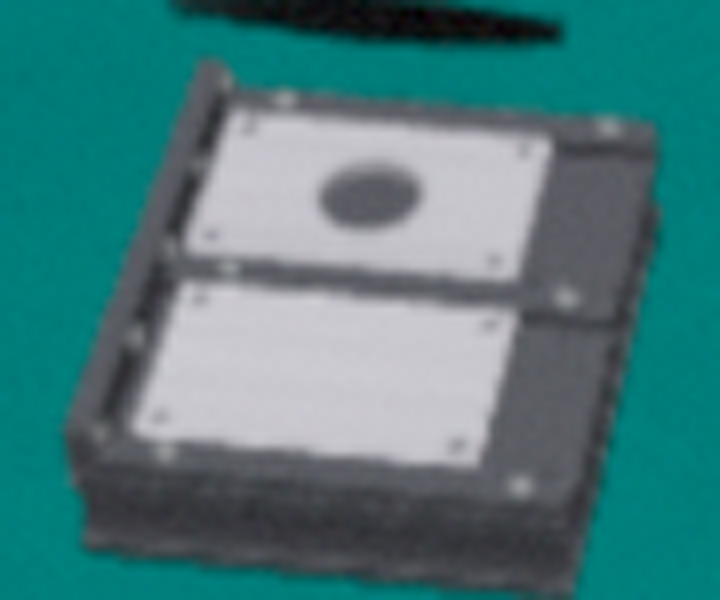

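View pics/c4.png

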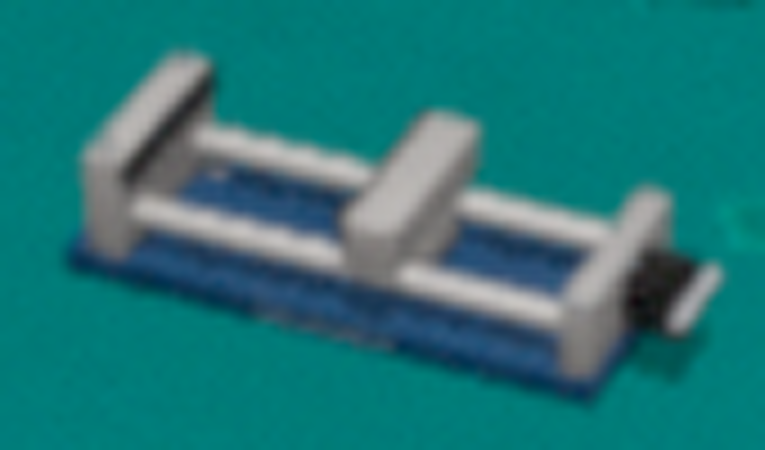

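```bash
cat > m0.py <<'E'
from h import *
ims={n:cv2.imread(f'pics/{n}0.png') for n in('scene','side')}
roi={'scene':(225,145,300,200),'side':(165,185,235,245)}
for n,im in ims.items():
    x0,y0,x1,y1=roi[n];g=cv2.cvtColor(im,cv2.COLOR_BGR2GRAY)[y0:y1,x0:x1]
    g=cv2.resize(g,None,fx=4,fy=4,interpolation=cv2.INTER_LINEAR)
    m=(g>150).astype(np.uint8)
    for c in cv2.findContours(m,cv2.RETR_EXTERNAL,cv2.CHAIN_APPROX_NONE)[0]:
        if cv2.contourArea(c)<1500: continue
        px=(c.reshape(-1,2)+.5)/4-.5+[x0,y0]
        P=onz(n,px,.04)[:,:2]; r=cv2.minAreaRect((P*1000).astype(np.float32)); print(n,'plate',np.round(r[0],1),np.round(r[1],1),round(r[2],2))
def pts(n,cr,x0,y0,s,z):
    return np.round(onz(n,(np.array(cr)+.5)/s-.5+[x0,y0],z)*1000,1)[:,:2]
S=[('scene','jaw',[(317,122),(370,115),(425,300),(370,312)],260,240,7,.044),('scene','fix',[(590,85),(635,80),(697,245),(655,255)],260,240,7,.044),
('side','jaw',[(345,215),(425,110),(480,125),(400,240)],195,115,9,.044),('side','fix',[(85,155),(165,55),(212,65),(130,160)],195,115,9,.044)]
for n,l,c,x0,y0,s,z in S:
    p=pts(n,c,x0,y0,s,z);print(n,l,p.tolist(),p.mean(0))
    r=cv2.minAreaRect(p.astype(np.float32));print('   ',np.round(r[1],1),r[2])
# block base corners top rail z=.0405
print(pts('scene',[(85,185),(270,475)],215,140,8,.0405), pts('side',[(655,125),(572,495)],160,180,8,.0405))
E
python3 m0.py
```

```text
scene plate [570.4  97.5] [92.7 61. ] 0.27
scene plate [567.1 165.5] [60.7 92.8] 89.89
scene plate [554.6 242.9] [26.4 77.6] 66.14
side plate [568.6 168.7] [90.9 59.6] 0.48
side plate [571.8  99.9] [91.1 58.5] 0.51
scene jaw [[537.9, -138.1], [553.8, -142.6], [535.5, -202.5], [519.2, -199.1]] [ 536.6   -170.575]
    [64.1 16.6] 73.0116195678711
scene fix [[620.8, -161.9], [634.5, -166.2], [617.6, -221.4], [604.4, -218.8]] [ 619.325 -192.075]
    [59.2 14.4] 73.92173767089844
side jaw [[554.0, -144.7], [539.8, -199.9], [522.8, -194.2], [536.6, -134.7]] [ 538.3   -168.375]
    [62.3 19.3] 75.57365417480469
side fix [[633.5, -164.9], [621.1, -219.2], [606.2, -215.6], [620.1, -164.0]] [ 620.225 -190.925]
    [55.7 15.3] 77.13643646240234
[[497.7 201.3]
 [499.6  60.7]] [[499.1  62.9]
 [497.8 203.4]]
```

Run:
```python
from h import *
T,o=tool();print(T.round(3),o['clock'])
# desired: x down; z=±Y
for s in(1,-1):
    D=np.array([[0,-s,0],[0,0,s],[-1,0,0]],float); assert abs(np.linalg.det(D)-1)<1e-9
    print(s,R.from_matrix(T[:3,:3].T@D).as_rotvec(degrees=True))
print((np.array([.585,.167,.25])-T[:3,3])@T[:3,:3])
```

```text
[[-0.    -0.965  0.263  0.131]
 [-0.002  0.263  0.965  0.482]
 [-1.    -0.    -0.002  0.404]
 [ 0.     0.     0.     1.   ]] 0.15
1 [-1.52299412e+01 -9.13857405e-02 -1.15891510e-02]
-1 [ 1.64770007e+02 -1.67627388e-02  1.32181840e-01]
[ 0.15432878 -0.52058416 -0.18473796]
```

Run:
```python
from h import *
print(onz('scene',[(262,115),(318,158),(352,138),(300,105)],0).round(3))
print(onz('scene',[(255,35),(380,148)],0.10).round(3)); print(onz('scene',[(255,35),(380,148)],0.05).round(3))
print(onz('side',[(130,225),(115,320),(95,205)],0).round(3),onz('side',[(105,160)],.08))
```

```text
[[0.709 0.405 0.   ]
 [0.763 0.154 0.   ]
 [0.91  0.189 0.   ]
 [0.852 0.406 0.   ]]
[[0.85  0.758 0.1  ]
 [0.857 0.033 0.1  ]]
[[0.901 0.862 0.05 ]
 [0.909 0.075 0.05 ]]
[[0.735 0.147 0.   ]
 [0.683 0.387 0.   ]
 [0.837 0.095 0.   ]] [[0.82176937 0.02671595 0.08      ]]
```

Emit:
{"op": "arm_command", "data": {
  "moves": [0,0,0,-0.089,0,0,1,0,0,0,-0.089,0,0,1,0,-0.01,-0.008,-0.088,0,0,1,0,-0.03,-0.02,0,0,0,1,0,-0.032,-0.022,0,0,0,1,0,-0.032,-0.022,0,0,0,1,0,-0.032,-0.022,0,0,0,1,0,-0.032,-0.022,0,0,0,1,0,-0.032,-0.022,0,0,0,1,0,-0.032,-0.022,0,0,0,1]
}}

```text
clock: 0.98
eef_pos: [0.368, 0.3233, 0.4]
tool_rot: [-0.508, 0.495, 0.508, 0.489]
ft_force: [-0.0, 1.6, -0.3]
grip_width: -0.0004
```

Emit:
{"op": "arm_command", "data": {
  "moves": [0,-0.03,-0.029,0.0,0,0,1,0,-0.03,-0.029,0,0,0,1,0,-0.03,-0.029,0,0,0,1,0,-0.03,-0.029,0,0,0,1,0,-0.01,-0.029,0,0,0,1,0,0,-0.01,0,0,0,1,0,0,0,0,0,0,1]
}}

```text
clock: 1.57
eef_pos: [0.5081, 0.1646, 0.3967]
tool_rot: [0.506, -0.498, -0.505, -0.491]
ft_force: [0.3, 0.7, 0.7]
grip_width: 0.0002
```

Run:
```python
from h import *
T,o=tool();im=bot.camera('wrist')[:,:,::-1];cv2.imwrite('pics/w1.png',im);np.save('w1T.npy',T)
print(o['joint_pos'].round(3),T.round(3))
```

```text
[ 0.315  0.316  0.086  1.35  -0.005  0.292] [[-0.007 -1.    -0.022  0.508]
 [-0.008 -0.022  1.     0.165]
 [-1.     0.007 -0.007  0.397]
 [ 0.     0.     0.     1.   ]]
```

View pics/w1.png

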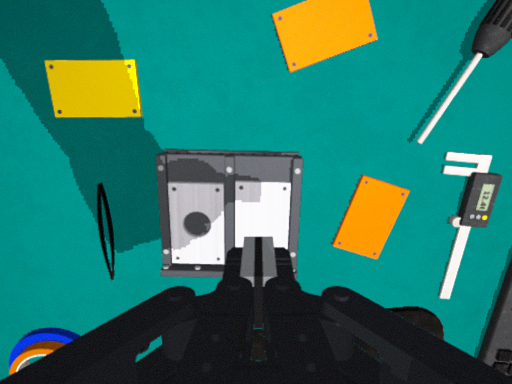

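The wrist view shows the block's open edge along row ~153, from column 158 to 302. The solid plate's front edge is at row ~182, columns 236 to 291. The window plate is on the left.

Run:
```python
from h import *
crop(cv2.imread('pics/w1.png'),145,140,315,285,4.5,'pics/w1c.png')
```

```text
(no output)
```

View pics/w1c.png

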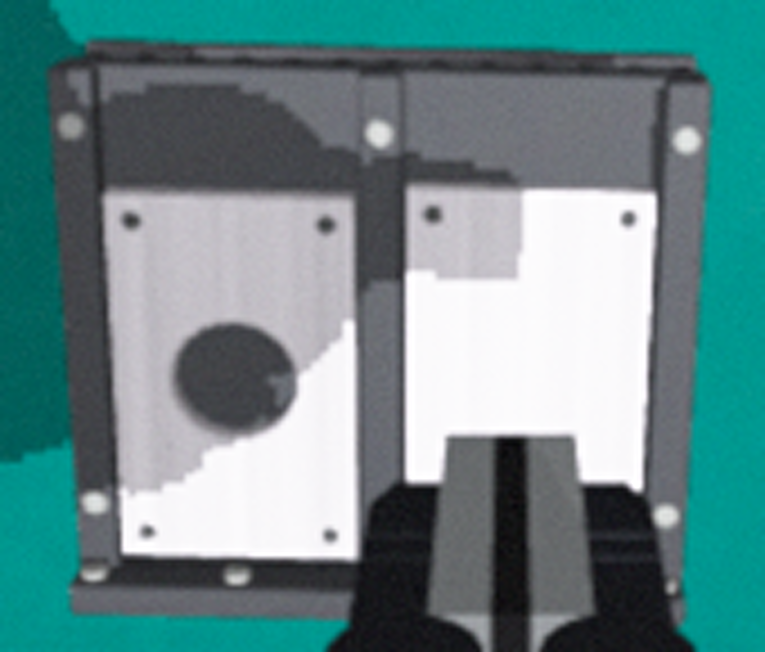

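Run:
```python
from h import *
T=np.load('w1T.npy')
f=lambda c,z:print((onz('wrist',(np.array(c)+.5)/4.5-.5+[145,140],z,T)*1000).round(1)[:,:2].tolist())
f([(404,186),(657,192)],.040)   # solid front corners
f([(103,188),(357,194)],.040)   # window front
f([(121,553),(358,560)],.040)   # window back
f([(50,66),(710,85)],.0405) # rail outer front corners
f([(100,68),(359,73),(405,74),(662,80)],.034)
```

```text
[[520.1, 140.0], [520.2, 196.6]]
[[522.2, 72.6], [522.2, 129.4]]
[[613.5, 71.9], [614.0, 129.0]]
[[494.7, 62.8], [495.5, 206.8]]
[[496.2, 71.9], [495.9, 129.5], [495.9, 139.7], [495.9, 197.0]]
```

```bash
cat >> h.py <<'E'
def plan(p,yaw=90.):
    """tool shift (m, tool axes) and rotvec to reach TCP p with tool down and tool z at yaw deg"""
    T,o=tool();a=np.radians(yaw);z=np.array([np.cos(a),np.sin(a),0]);x=np.array([0,0,-1.]);D=np.c_[x,np.cross(z,x),z]
    print('t',o['clock'],'pos',T[:3,3].round(4),'shift',((np.array(p)-T[:3,3])@T[:3,:3]).round(4),'rot',R.from_matrix(T[:3,:3].T@D).as_rotvec().round(4),'F',o['ft_force'].round(1),'w',round(o['grip_width'],4),'j',o['joint_pos'].round(2))
E
python3 -c "
from h import *
plan([.582,.168,.235])"
```

```text
t 1.6167 pos [0.5078 0.1655 0.3966] shift [ 0.1611 -0.0754  0.002 ] rot [ 0.0234 -0.0074 -0.0071] F [-0.2 -0.1  0.3] w -0.0001 j [ 0.32  0.32  0.09  1.35 -0.    0.29]
```

Emit:
{"op": "arm_command", "data": {
  "moves": [0.02,-0.013,0,0.023,-0.007,-0.007,1,0.028,-0.013,0,0,0,0,1,0.028,-0.013,0,0,0,0,1,0.028,-0.013,0,0,0,0,1,0.028,-0.013,0,0,0,0,1,0.025,-0.01,0.002,0,0,0,1,0,0,0,0,0,0,1]
}}

```text
clock: 2.2
eef_pos: [0.5809, 0.1803, 0.2381]
tool_rot: [-0.503, 0.493, 0.504, 0.5]
ft_force: [-0.6, -0.6, -0.4]
grip_width: 0.0002
```

```bash
python3 -c "
from h import *
plan([.582,.168,.215])"
```

```text
t 2.2 pos [0.5809 0.1803 0.2381] shift [ 0.0231 -0.0008 -0.0125] rot [0.0138 0.008  0.0065] F [-0.6 -0.6 -0.4] w 0.0002 j [0.3  0.56 0.04 1.04 0.01 0.29]
```

Emit:
{"op": "arm_command", "data": {
  "moves": [0.006,-0.0008,-0.0125,0.014,0.008,0.0065,1,0.004,0,0,0,0,0,1,0,0,0,0,0,0,1]
}}

```text
clock: 2.45
eef_pos: [0.5796, 0.1711, 0.2276]
tool_rot: [-0.5, 0.5, 0.502, 0.498]
ft_force: [0.7, 0.6, 0.2]
grip_width: -0.0002
```

```bash
python3 -c "
from h import *
plan([.582,.168,.215])"
```

```text
t 2.45 pos [0.5796 0.1711 0.2276] shift [ 0.0126 -0.0024 -0.0031] rot [ 0.005  -0.0006 -0.0036] F [0.7 0.6 0.2] w -0.0002 j [0.29 0.57 0.02 1.03 0.   0.28]
```

Emit:
{"op": "arm_command", "data": {
  "moves": [0.006,-0.0024,-0.0031,0.005,0,-0.0036,1,0.003,0,0,0,0,0,1,0.002,0,0,0,0,0,1]
}}

```text
clock: 2.7
eef_pos: [0.5824, 0.1684, 0.2202]
tool_rot: [-0.501, 0.498, 0.499, 0.502]
ft_force: [1.4, -0.6, -0.4]
grip_width: 0.0003
```

Emit:
{"op": "arm_command", "data": {
  "moves": [0.002,0,0,0,0,0,1,0.002,0,0,0,0,0,1]
}}

```text
clock: 2.87
eef_pos: [0.5828, 0.1683, 0.2175]
tool_rot: [-0.502, 0.497, 0.498, 0.503]
ft_force: [0.2, 0.4, -0.3]
grip_width: 0.0001
```

Emit:
{"op": "arm_command", "data": {
  "moves": [0.002,0,0,0,0,0,1,0.002,0,0,0,0,0,1]
}}

```text
clock: 3.03
eef_pos: [0.583, 0.1683, 0.214]
tool_rot: [-0.502, 0.497, 0.498, 0.504]
ft_force: [-0.0, -0.1, 0.3]
grip_width: 0.0
```

Emit:
{"op": "arm_command", "data": {
  "moves": [0.002,0,0,0,0,0,1,0.002,0,0,0,0,0,1]
}}

```text
clock: 3.2
eef_pos: [0.5835, 0.1684, 0.2134]
tool_rot: [-0.502, 0.496, 0.497, 0.505]
ft_force: [-3.0, -1.7, 13.6]
grip_width: -0.0
```

Emit:
{"op": "arm_command", "data": {
  "moves": [0.0015,0.004,0,0,0,0,1,0.0015,0.004,0,0,0,0,1]
}}

```text
clock: 3.37
eef_pos: [0.5778, 0.1687, 0.2136]
tool_rot: [-0.504, 0.493, 0.495, 0.507]
ft_force: [0.8, -1.2, 5.4]
grip_width: -0.0001
```

Emit:
{"op": "arm_command", "data": {
  "moves": [0.0015,0.004,0,0,0,0,1,0.0015,0.004,0,0,0,0,1,0.0015,0.004,0,0,0,0,1]
}}

```text
clock: 3.62
eef_pos: [0.5698, 0.1688, 0.2136]
tool_rot: [-0.507, 0.489, 0.491, 0.512]
ft_force: [2.3, -1.4, 5.3]
grip_width: -0.0002
```

Run:
```python
from h import *
plan([.53,.168,.213])
im=bot.camera('side')[:,:,::-1];crop(im,150,170,270,265,6,'pics/s1.png')
```

```text
t 3.6167 pos [0.5698 0.1688 0.2136] shift [-0.001   0.0397 -0.0009] rot [-0.0024  0.0065  0.0389] F [ 2.3 -1.4  5.3] w -0.0002 j [ 0.29  0.55 -0.05  0.93 -0.    0.29]
```

View pics/s1.png

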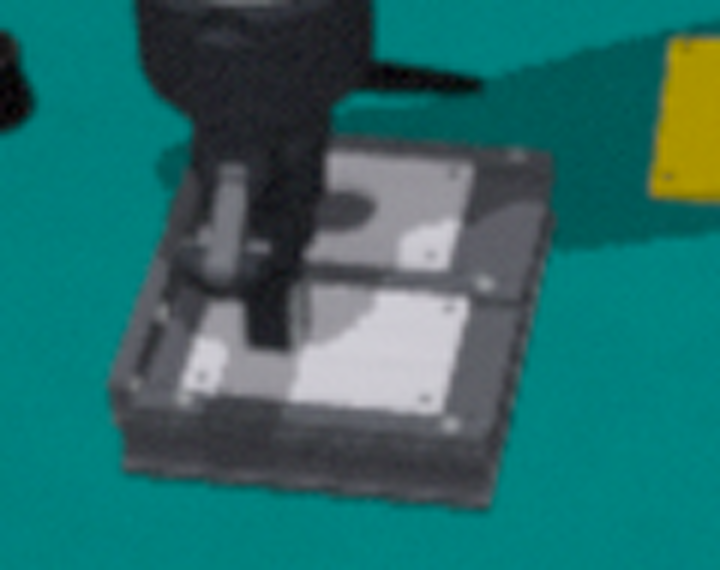

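Emit:
{"op": "arm_command", "data": {
  "moves": [0.0015,0.002,0,0,0,0.02,1,0.0015,0.003,0,0,0,0.02,1,0.0015,0.004,0,0,0,0.01,1,0.0015,0.004,0,0,0,0.01,1]
}}

```text
clock: 4.0
eef_pos: [0.5612, 0.1687, 0.2135]
tool_rot: [-0.496, 0.5, 0.502, 0.501]
ft_force: [1.8, -1.8, 5.5]
grip_width: 0.0001
```

```bash
cat >> h.py <<'E'
def tip():
    T,o=tool();print('tip',(T@[.173,0,0,1])[:3].round(4))
E
python3 - <<'E'
from h import *
plan([.53,.168,.213]);tip()
E
```

```text
t 4.0 pos [0.5612 0.1687 0.2135] shift [ 0.0006  0.0312 -0.0009] rot [-0.0039  0.0072 -0.0051] F [ 1.8 -1.8  5.5] w 0.0001 j [ 0.29  0.55 -0.05  0.97  0.01  0.29]
tip [0.5604 0.17   0.0405]
```

Emit:
{"op": "arm_command", "data": {
  "moves": [0.002,0.004,0,0,0.003,0.004,1,0.002,0.004,0,0,0.003,0.004,1,0.002,0.004,0,0,0,0.004,1,0.002,0.004,0,0,0,0.004,1,0.002,0.004,0,0,0,0.004,1,0.002,0.004,0,0,0,0.004,1]
}}

```text
clock: 4.5
eef_pos: [0.5478, 0.1693, 0.2135]
tool_rot: [-0.499, 0.499, 0.498, 0.504]
ft_force: [2.4, -2.0, 7.8]
grip_width: 0.0006
```

Run:
```python
from h import *
plan([.53,.168,.213]);tip()
im=bot.camera('side')[:,:,::-1];cv2.imwrite('pics/s2f.png',im);crop(im,150,170,270,265,6,'pics/s2.png')
```

```text
t 4.5 pos [0.5478 0.1693 0.2135] shift [ 0.0004  0.0178 -0.0015] rot [-0.0071  0.004   0.0066] F [ 2.4 -2.   7.8] w 0.0006 j [ 0.3   0.53 -0.09  0.94  0.    0.31]
tip [0.5489 0.17   0.0405]
```

View pics/s2.png

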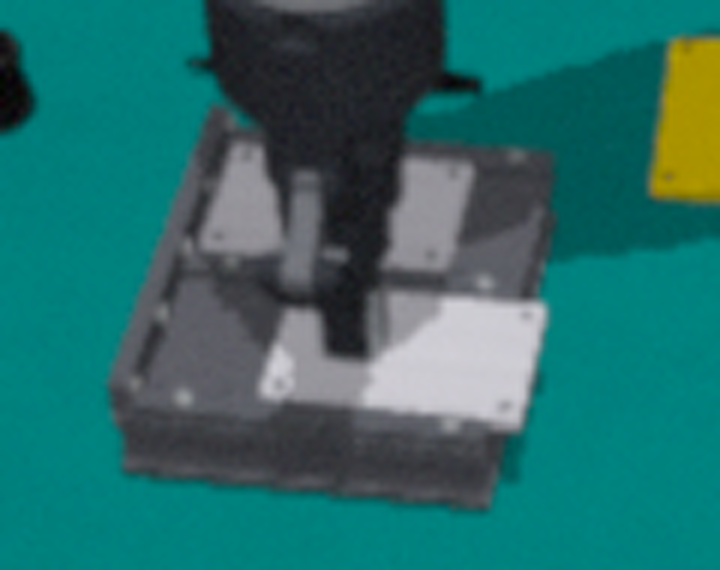

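Run:
```python
from h import *
f=lambda c,z:print((onz('side',(np.array(c)+.5)/6-.5+[150,170],z)*1000).round(1)[:,:2].tolist())
f([(547,302),(522,431)],.040); f([(260,395)],.04)
f([(552,152)],.0405)
```

```text
[[488.3, 139.7], [486.9, 201.4]]
[[577.9, 196.7]]
[[498.9, 62.0]]
```

Emit:
{"op": "arm_command", "data": {
  "moves": [0.002,0.006,-0.001,0,0,0.006,1,0.002,0.006,0,0,0,0.006,1,0.002,0.006,0,0,0,0.006,1,0.002,0.005,0,0,0,0.006,1]
}}

```text
clock: 4.88
eef_pos: [0.5317, 0.1689, 0.2135]
tool_rot: [-0.498, 0.499, 0.498, 0.506]
ft_force: [3.3, -2.5, 8.4]
grip_width: 0.0
```

Run:
```python
from h import *
plan([.53,.168,.213]);tip()
```

```text
t 4.8833 pos [0.5317 0.1689 0.2135] shift [ 0.0004  0.0017 -0.001 ] rot [-0.0093  0.0065  0.007 ] F [ 3.3 -2.5  8.4] w 0.0 j [ 0.31  0.5  -0.14  0.92  0.    0.32]
tip [0.5329 0.17   0.0405]
```

Emit:
{"op": "arm_command", "data": {
  "moves": [0.002,0.005,0,0,0,0.005,1,0.002,0.004,0,0,0,0.004,1,0,0,0,0,0,0,1]
}}

```text
clock: 5.13
eef_pos: [0.5263, 0.1688, 0.214]
tool_rot: [-0.498, 0.498, 0.496, 0.507]
ft_force: [0.5, -0.3, 0.6]
grip_width: 0.0002
```

Emit:
{"op": "arm_command", "data": {
  "moves": [-0.01,0,0,0,0,0,1,-0.03,0,0,0,0,0,1,-0.03,0.02,0,0,0,0,-1,0,0.04,0,0,0,0,-1,0,0.03,0,0,0,0,-1,0,0,0,0,0,0,-1]
}}

```text
clock: 5.63
eef_pos: [0.4318, 0.169, 0.285]
tool_rot: [-0.495, 0.502, 0.499, 0.505]
ft_force: [-0.6, -0.4, -0.7]
grip_width: 0.0479
```

Run:
```python
from h import *
plan([.48,.168,.27]);tip()
im=bot.camera('side')[:,:,::-1];cv2.imwrite('pics/s3f.png',im);crop(im,150,170,270,265,6,'pics/s3.png')
T,o=tool();np.save('w2T.npy',T);im=bot.camera('wrist')[:,:,::-1];cv2.imwrite('pics/w2.png',im)
```

```text
t 5.6333 pos [0.4318 0.169  0.285 ] shift [ 0.015  -0.0482 -0.0005] rot [-0.0126  0.0064 -0.0008] F [-0.6 -0.4 -0.7] w 0.0479 j [ 0.37  0.26 -0.3   1.01  0.01  0.38]
tip [0.4317 0.1701 0.112 ]
```

View pics/s3.png

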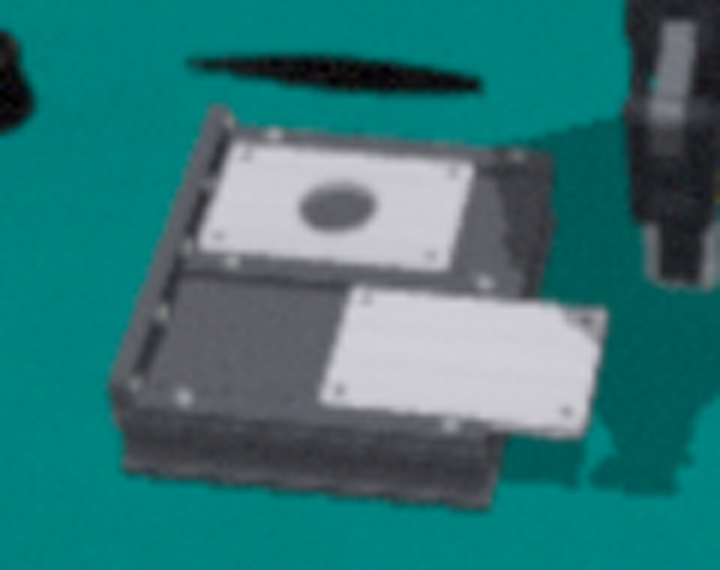

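View pics/w2.png

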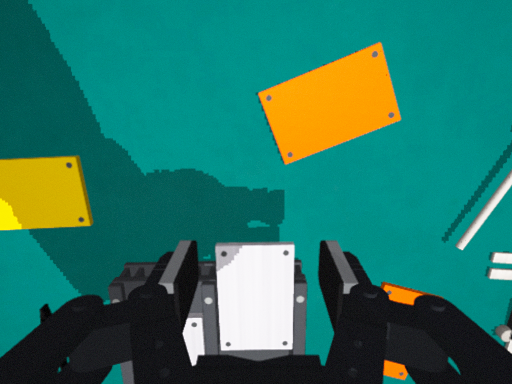

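The side view shows the plate overhanging the edge, with front corners near crop (606,308) and (587,438). In the wrist view the plate's front edge spans columns 216 to 294 at row 243.

Run:
```python
from h import *
T=np.load('w2T.npy')
print((onz('wrist',[(216,243),(294,243),(219,351),(294,351)],.04,T)*1000).round(1)[:,:2].tolist())
f=lambda c,z:print((onz('side',(np.array(c)+.5)/6-.5+[150,170],z)*1000).round(1)[:,:2].tolist())
f([(607,309),(587,438),(352,285),(320,403)],.040)
crop(cv2.imread('pics/w2.png'),90,220,330,380,3.3,'pics/w2c.png')
```

```text
[[461.8, 142.5], [462.7, 197.2], [554.4, 140.3], [555.6, 198.8]]
[[467.0, 140.4], [464.9, 201.7], [557.9, 140.2], [556.8, 197.7]]
```

View pics/w2c.png

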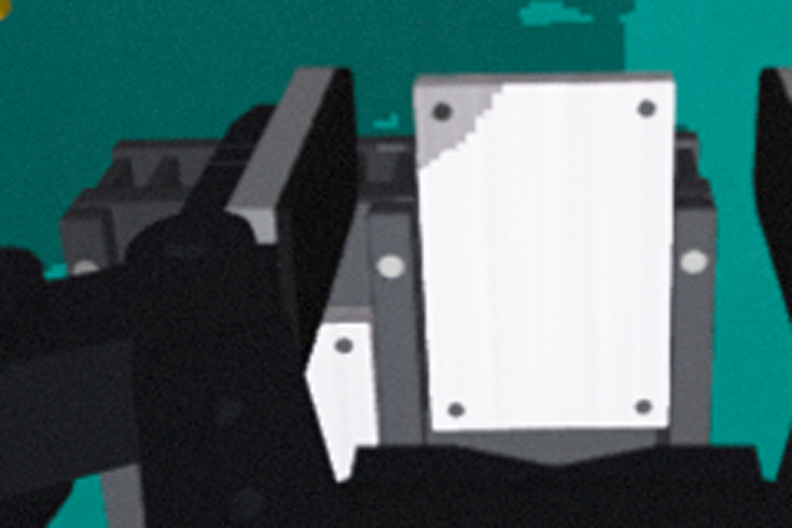

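Emit:
{"op": "arm_command", "data": {
  "moves": [0,-0.025,0,-0.0126,0.006,0,-1,0.0,-0.02,0,0,0,0,-1,0,0,0,0,0,0,-1]
}}

```text
clock: 5.98
eef_pos: [0.4831, 0.1696, 0.2858]
tool_rot: [-0.501, 0.498, 0.5, 0.501]
ft_force: [1.5, 0.1, 0.6]
grip_width: 0.0853
```

```bash
python3 -c "
from h import *
plan([.480,.1695,.191])"
```

```text
t 5.9833 pos [0.4831 0.1696 0.2858] shift [ 0.0948  0.0035 -0.0002] rot [0.0013 0.0014 0.0046] F [1.5 0.1 0.6] w 0.0853 j [ 0.34  0.35 -0.17  1.05 -0.    0.34]
```

Emit:
{"op": "arm_command", "data": {
  "moves": [0.02,0.001,0,0,0,0.004,-1,0.02,0.001,0,0,0,0,-1,0.015,0,0,0,0,0,-1,0.01,0,0,0,0,0,-1,0,0,0,0,0,0,-1]
}}

```text
clock: 6.4
eef_pos: [0.4861, 0.1699, 0.2175]
tool_rot: [-0.499, 0.499, 0.5, 0.502]
ft_force: [0.1, -0.4, -0.2]
grip_width: 0.0857
```

```bash
python3 -c "
from h import *
plan([.480,.1695,.191])"
```

```text
t 6.4 pos [0.4861 0.1699 0.2175] shift [ 0.0265  0.0062 -0.0005] rot [-0.0022  0.003   0.0014] F [ 0.1 -0.4 -0.2] w 0.0857 j [ 0.34  0.43 -0.25  0.89  0.    0.34]
```

Emit:
{"op": "arm_command", "data": {
  "moves": [0,0.006,-0.0005,-0.002,0.003,0.001,-1,0.01,0.001,0,0,0,0,-1,0.01,0.001,0,0,0,0,-1,0.004,0.001,0,0,0,0,-1,0,0,0,0,0,0,-1]
}}

```text
clock: 6.82
eef_pos: [0.4771, 0.1695, 0.1919]
tool_rot: [-0.5, 0.5, 0.5, 0.5]
ft_force: [-0.7, 0.3, 0.1]
grip_width: 0.0855
```

Run:
```python
from h import *
plan([.480,.1695,.191]);tip()
im=bot.camera('side')[:,:,::-1];crop(im,150,150,300,265,5,'pics/s4.png')
T,o=tool();im=bot.camera('wrist')[:,:,::-1];cv2.imwrite('pics/w3.png',im)
```

```text
t 6.8167 pos [0.4771 0.1695 0.1919] shift [ 0.0009 -0.0029 -0.    ] rot [-0.0007  0.0001 -0.0001] F [-0.7  0.3  0.1] w 0.0855 j [ 0.34  0.45 -0.3   0.82  0.    0.34]
tip [0.4771 0.1695 0.0189]
```

View pics/s4.png

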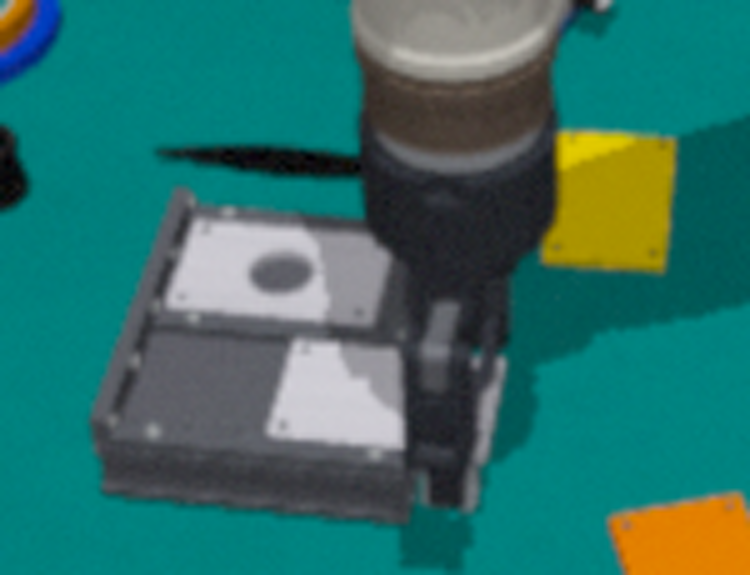

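View pics/w3.png

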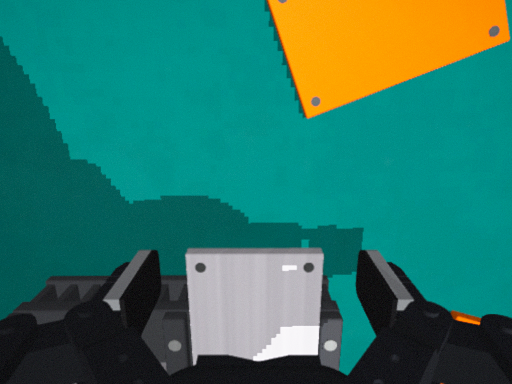

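Emit:
{"op": "arm_command", "data": {
  "moves": [0.003,-0.002,0,0,0,0,-1,0,0,0,0,0,0,1,0,0,0,0,0,0,1,0,0,0,0,0,0,1,0,0,0,0,0,0,1,0,0,0,0,0,0,1]
}}

```text
clock: 7.42
eef_pos: [0.4805, 0.1686, 0.1914]
tool_rot: [0.501, -0.5, -0.498, -0.501]
ft_force: [0.2, 0.5, -0.5]
grip_width: 0.0543
```

Emit:
{"op": "arm_command", "data": {
  "moves": [0,0,0,0,0,0,1,0,0,0,0,0,0,1]
}}

```text
clock: 7.58
eef_pos: [0.4806, 0.1687, 0.1915]
tool_rot: [0.501, -0.5, -0.498, -0.501]
ft_force: [-1.4, -0.4, -0.5]
grip_width: 0.0547
```

Emit:
{"op": "arm_command", "data": {
  "moves": [-0.006,0,0,0,0,0,1,-0.01,0,0,0,0,0,1,-0.02,0,0,0,0,0,1,-0.03,0,0,0,0,0,1,-0.02,0,0,0,0,0,1,0,0,0,0,0,0,1]
}}

```text
clock: 8.08
eef_pos: [0.4793, 0.1692, 0.282]
tool_rot: [-0.5, 0.501, 0.499, 0.5]
ft_force: [0.7, 0.3, -0.7]
grip_width: 0.0545
```

Run:
```python
from h import *
plan([.480,.1695,.29]);tip()
im=bot.camera('side')[:,:,::-1];cv2.imwrite('pics/s5f.png',im);crop(im,130,130,290,250,5,'pics/s5.png')
im=bot.camera('scene')[:,:,::-1];cv2.imwrite('pics/c5f.png',im);crop(im,170,100,330,220,5,'pics/c5.png')
T,o=tool();np.save('w4T.npy',T);im=bot.camera('wrist')[:,:,::-1];cv2.imwrite('pics/w4.png',im)
```

```text
t 8.0833 pos [0.4793 0.1692 0.282 ] shift [-0.008  -0.0007  0.0003] rot [-0.0012 -0.0026 -0.0003] F [ 0.7  0.3 -0.7] w 0.0545 j [ 0.34  0.35 -0.19  1.04 -0.    0.34]
tip [0.4792 0.1688 0.109 ]
```

View pics/s5.png

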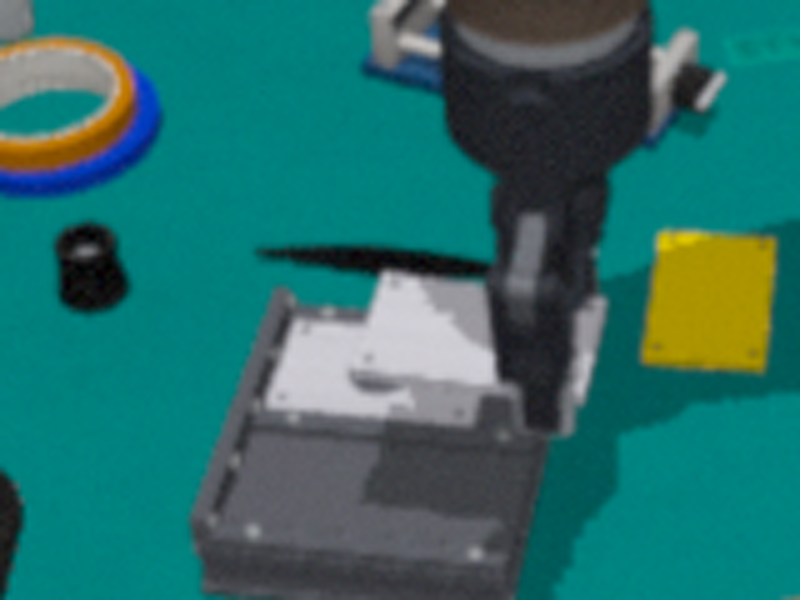

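View pics/c5.png

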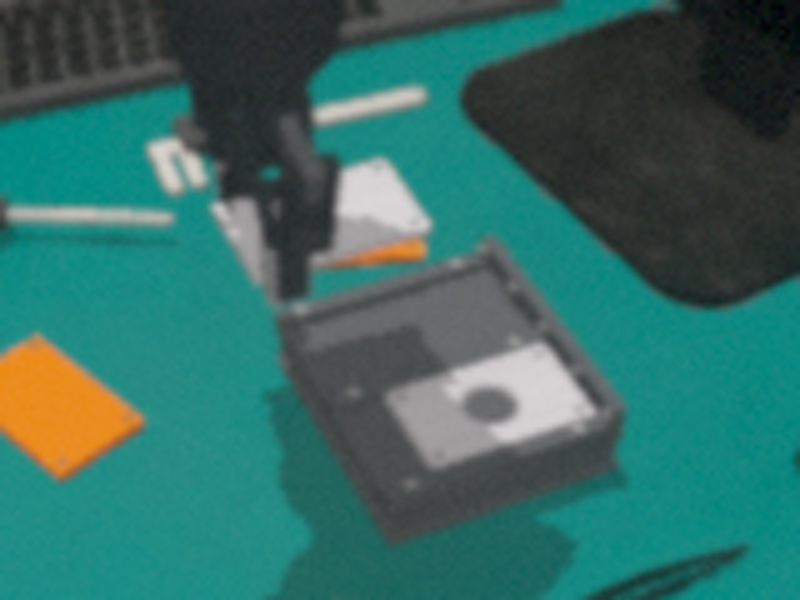

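View pics/w4.png

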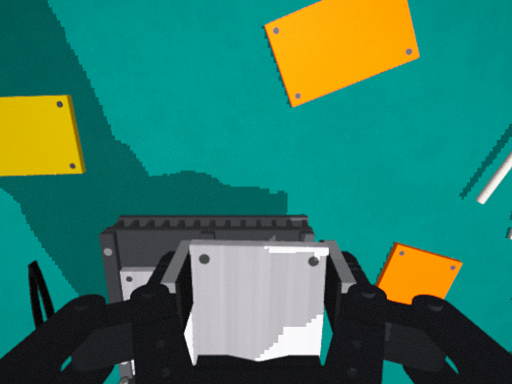

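Run:
```python
from h import *
o,d=rays('side',(np.array([(525,427),(560,433)])+.5)/5-.5+[130,130])
for y in(.197,.205,.211): print('side',y,(o+d*((y-o[1])/d[:,1])[:,None]).round(4).tolist())
o,d=rays('scene',(np.array([(280,298),(308,300)])+.5)/5-.5+[170,100])
for y in(.127,.133,.141): print('scene',y,(o+d*((y-o[1])/d[:,1])[:,None]).round(4).tolist())
T=np.load('w4T.npy');print(onz('wrist',[(190,243),(326,243)],.1305,T).round(4))
# free holder geometry image
crop(cv2.imread('pics/c5f.png'),255,240,365,300,7,'pics/c5h.png')
```

```text
side 0.197 [[0.4893, 0.197, 0.1091], [0.4757, 0.197, 0.1076]]
side 0.205 [[0.4876, 0.205, 0.117], [0.4742, 0.205, 0.1155]]
side 0.211 [[0.4864, 0.211, 0.1229], [0.4731, 0.211, 0.1214]]
scene 0.127 [[0.471, 0.127, 0.124], [0.4849, 0.127, 0.1177]]
scene 0.133 [[0.4733, 0.133, 0.1182], [0.4874, 0.133, 0.1118]]
scene 0.141 [[0.4763, 0.141, 0.1105], [0.4906, 0.141, 0.104]]
[[0.458  0.1435 0.1305]
 [0.458  0.1956 0.1305]]
```

Emit:
{"op": "arm_command", "data": {
  "moves": [-0.03,0,-0.01,0,0,0,1,-0.035,-0.005,-0.02,0,0,0,1,-0.03,-0.008,-0.028,0,0,0,1,-0.02,-0.01,-0.034,0,0,0,1,0,-0.01,-0.038,0,0,0,1,0,-0.01,-0.038,0,0,0,1,0,-0.01,-0.038,0,0,0,1,0,-0.01,-0.038,0,0,0,1,0,-0.01,-0.038,0.06,0,0,1,0,-0.01,-0.035,0.07,0,0,1,0,0,-0.02,0.07,0,0,1,0,0,0,0.06,0,0,1,0,0,0,0,0,0,1]
}}

```text
clock: 9.32
eef_pos: [0.5575, -0.1838, 0.3735]
tool_rot: [-0.421, 0.576, 0.437, 0.547]
ft_force: [0.1, -0.3, 0.0]
grip_width: 0.0543
```

Run:
```python
from h import *
plan([.561,-.176,.40],75);tip()
```

```text
t 9.3167 pos [ 0.5575 -0.1838  0.3735] shift [-0.0266 -0.0002  0.0079] rot [-0.0046 -0.018  -0.0439] F [ 0.1 -0.3  0. ] w 0.0543 j [-0.31  0.45  0.22  1.39 -0.02 -0.05]
tip [ 0.5493 -0.1848  0.2007]
```

Emit:
{"op": "arm_command", "data": {
  "moves": [-0.026,0,0.008,-0.0046,-0.018,-0.044,1,0,0,0,0,0,0,1]
}}

```text
clock: 9.48
eef_pos: [0.5604, -0.1767, 0.3947]
tool_rot: [-0.428, 0.562, 0.433, 0.559]
ft_force: [0.8, 0.0, 1.4]
grip_width: 0.0544
```

Run:
```python
from h import *
plan([.561,-.176,.40],75);tip()
T,o=tool();np.save('w5T.npy',T);im=bot.camera('wrist')[:,:,::-1];cv2.imwrite('pics/w5.png',im)
crop(im,130,50,390,245,3,'pics/w5c.png')
```

```text
t 9.4833 pos [ 0.5604 -0.1767  0.3947] shift [-0.0053 -0.0004  0.0008] rot [ 0.0008  0.0014 -0.0081] F [0.8 0.  1.4] w 0.0544 j [-0.31  0.42  0.24  1.39  0.   -0.04]
tip [ 0.5591 -0.1761  0.2217]
```

View pics/w5.png

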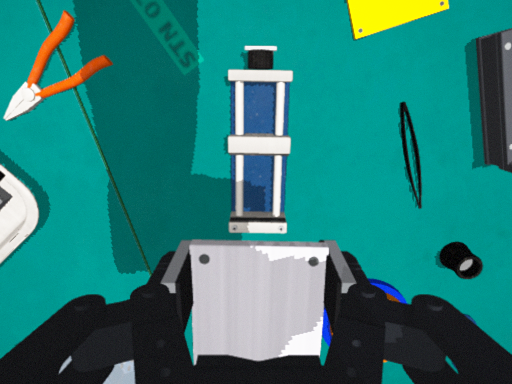

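View pics/w5c.png

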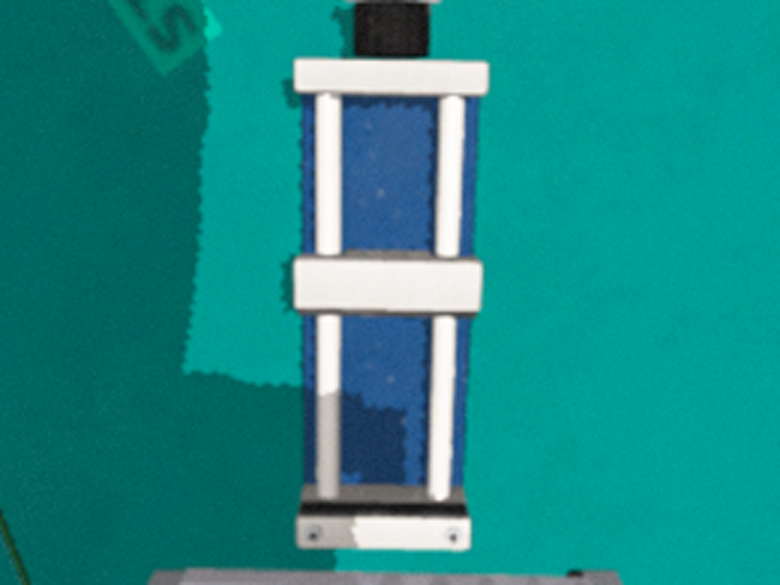

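Run:
```python
from h import *
T=np.load('w5T.npy')
f=lambda c,z:onz('wrist',(np.array(c)+.5)/3-.5+[130,50],z,T)[:,:2]*1000
E=f([(296,60),(489,60),(488,94),(295,94)],.036);J=f([(294,258),(482,258),(481,312),(294,311)],.044);F=f([(299,515),(470,516),(468,548),(297,548)],.044)
for n,p in zip('EJF',(E,J,F)): print(n,p.round(1).tolist(),p.mean(0).round(1))
d=F.mean(0)-E.mean(0);print('angle',np.degrees(np.arctan2(d[1],d[0])))
for p in (E,J,F):
  v=p[1]-p[0];print('edge ang',np.degrees(np.arctan2(v[1],v[0]))-90, np.linalg.norm(v))
u=d/np.linalg.norm(d); n=np.array([-u[1],u[0]])
for l,p in zip('EJF',(E,J,F)): print(l,((p-F[:2].mean(0))@u+74).round(1),((p-F.mean(0))@n).round(1))
R1=f([(328,100),(450,100),(440,480),(328,480)],.026);print(((R1-F[:2].mean(0))@u+74).round(1),((R1-F.mean(0))@n).round(1))
print('origin',F[:2].mean(0)-74*u,u)
```

```text
E [[462.3, -177.2], [477.6, -120.1], [487.1, -122.6], [471.7, -180.3]] [ 474.7 -150. ]
J [[519.1, -194.0], [534.5, -136.5], [551.2, -140.8], [535.4, -198.8]] [ 535.1 -167.5]
F [[603.3, -217.1], [618.8, -160.8], [630.2, -164.2], [614.9, -221.2]] [ 616.8 -190.8]
angle -16.013050214013774
edge ang -14.97227864583111 59.11085686313389
edge ang -14.989209264253603 59.44736210287563
edge ang -15.379886016103555 58.37659356446193
E [-72.2 -73.3 -63.4 -62.4] [-29.5  29.6  29.8 -29.9]
J [-13.  -14.1   3.2   3.9] [-30.   29.5  30.  -30.1]
F [74.3 73.7 85.5 86.6] [-28.9  29.4  29.2 -29.7]
[-60.9 -61.6  67.4  68.1] [-20.2  18.7  19.9 -20. ]
origin [ 539.95166375 -168.51922015] [ 0.96119889 -0.27585629]
```

Run:
```python
from h import *
plan([.566,-.164,.26],74.4)
```

```text
t 9.5333 pos [ 0.5594 -0.1767  0.3912] shift [ 0.1311 -0.0051  0.014 ] rot [ 0.0111  0.0001 -0.0157] F [-0.8 -1.  -1.7] w 0.0543 j [-0.31  0.43  0.24  1.39 -0.   -0.04]
```

Emit:
{"op": "arm_command", "data": {
  "moves": [0.03,-0.002,0.012,0.008,0,-0.008,1,0.035,0,0,0,0,0,1,0.035,0,0,0,0,0,1,0.025,0,0,0,0,0,1,0,0,0,0,0,0,1]
}}

```text
clock: 9.95
eef_pos: [0.5624, -0.1611, 0.2594]
tool_rot: [-0.429, 0.562, 0.434, 0.558]
ft_force: [-1.3, 0.4, -1.7]
grip_width: 0.0543
```

Run:
```python
from h import *
plan([.566,-.164,.215],74.4)
```

```text
t 9.95 pos [ 0.5624 -0.1611  0.2594] shift [ 0.0444 -0.0047 -0.0018] rot [ 0.0144 -0.0009 -0.0099] F [-1.3  0.4 -1.7] w 0.0543 j [-0.28  0.51  0.01  1.08 -0.   -0.02]
```

Emit:
{"op": "arm_command", "data": {
  "moves": [0.02,-0.004,-0.002,0.014,0,-0.01,1,0.015,0,0,0,0,0,1,0,0,0,0,0,0,1]
}}

```text
clock: 10.2
eef_pos: [0.5644, -0.1617, 0.2218]
tool_rot: [-0.428, 0.564, 0.431, 0.56]
ft_force: [-0.1, -0.0, -1.8]
grip_width: 0.0544
```

Run:
```python
from h import *
plan([.566,-.164,.205],74.4)
im=bot.camera('side')[:,:,::-1];crop(im,160,90,300,195,5.5,'pics/s6.png')
im=bot.camera('scene')[:,:,::-1];crop(im,240,200,380,305,5.5,'pics/c6.png')
```

```text
t 10.2 pos [ 0.5644 -0.1617  0.2218] shift [ 0.0168 -0.0023 -0.0018] rot [ 0.0058 -0.0012 -0.0067] F [-0.1 -0.  -1.8] w 0.0544 j [-0.28  0.55 -0.03  1.   -0.   -0.01]
```

View pics/s6.png

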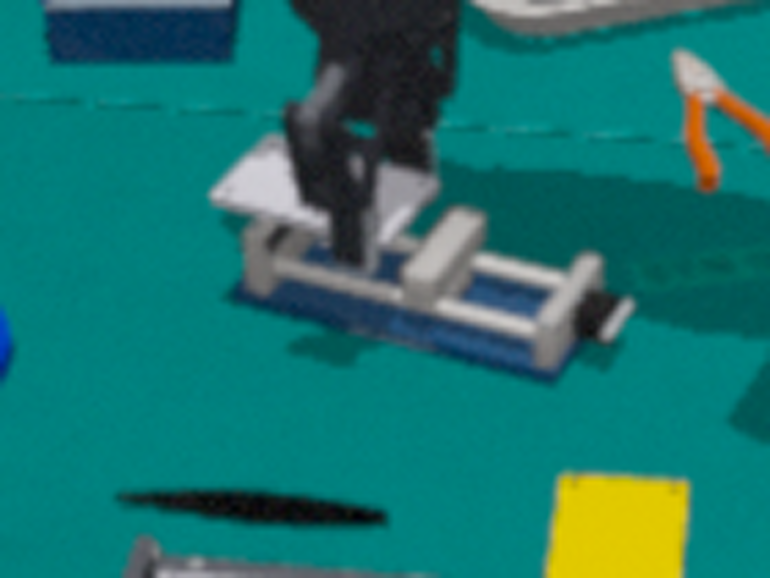

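View pics/c6.png

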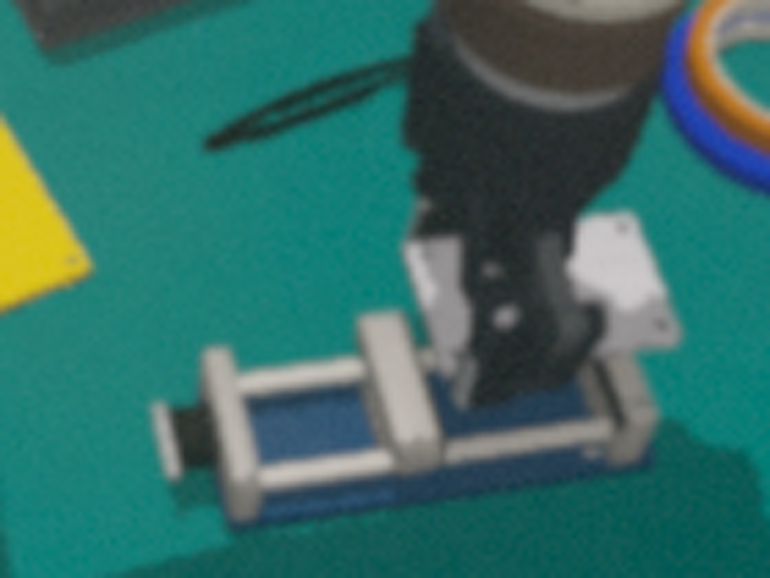

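Emit:
{"op": "arm_command", "data": {
  "moves": [0.008,-0.002,-0.002,0.006,0,-0.007,1,0.006,0,0,0,0,0,1,0.002,0,0,0,0,0,1,0,0,0,0,0,0,1]
}}

```text
clock: 10.63
eef_pos: [0.5694, -0.1651, 0.2127]
tool_rot: [-0.432, 0.56, 0.423, 0.566]
ft_force: [-0.7, -0.2, -1.0]
grip_width: 0.0546
```

Run:
```python
from h import *
plan([.566,-.164,.205],74.4)
im=bot.camera('side')[:,:,::-1];crop(im,160,90,300,195,5.5,'pics/s7.png')
```

```text
t 10.6333 pos [ 0.5694 -0.1651  0.2127] shift [0.0076 0.0037 0.0001] rot [ 0.0002 -0.0015  0.0146] F [-0.7 -0.2 -1. ] w 0.0546 j [-0.28  0.56 -0.04  0.96 -0.   -0.01]
```

View pics/s7.png

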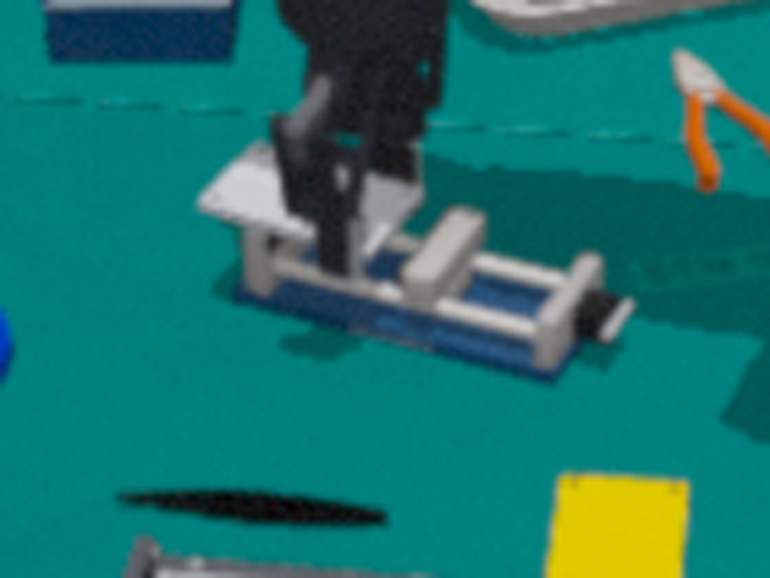

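Emit:
{"op": "arm_command", "data": {
  "moves": [0.004,0.003,0,0,0,0.014,1,0.005,0,0,0,0,0,1,0.003,0,0,0,0,0.003,1,0,0,0,0,0,0,1]
}}

```text
clock: 11.02
eef_pos: [0.5667, -0.1645, 0.2012]
tool_rot: [-0.427, 0.564, 0.428, 0.562]
ft_force: [-0.5, 0.2, -0.2]
grip_width: 0.0545
```

Run:
```python
from h import *
plan([.5305,-.154,.205],74.4)
```

```text
t 11.0167 pos [ 0.5667 -0.1645  0.2012] shift [-0.0037  0.0377  0.0004] rot [ 0.     -0.0015 -0.0016] F [-0.5  0.2 -0.2] w 0.0545 j [-0.28  0.57 -0.05  0.95 -0.   -0.01]
```

Emit:
{"op": "arm_command", "data": {
  "moves": [-0.004,0.0,0,0,0,0,1,0,0.004,0,0,0,0,1,0,0.006,0,0,0,0,1]
}}

```text
clock: 11.27
eef_pos: [0.5574, -0.1619, 0.2051]
tool_rot: [-0.428, 0.564, 0.428, 0.563]
ft_force: [2.1, 0.2, -2.4]
grip_width: 0.0546
```

Emit:
{"op": "arm_command", "data": {
  "moves": [0,0.006,0,0,0,0.002,1,0,0.006,0,0,0,0.002,1]
}}

```text
clock: 11.43
eef_pos: [0.5452, -0.1585, 0.2055]
tool_rot: [-0.427, 0.564, 0.428, 0.562]
ft_force: [0.8, -0.4, -1.5]
grip_width: 0.0544
```

Run:
```python
from h import *
plan([.5305,-.154,.205],74.4)
im=bot.camera('side')[:,:,::-1];crop(im,160,90,300,195,5.5,'pics/s8.png')
```

```text
t 11.4333 pos [ 0.5452 -0.1585  0.2055] shift [0.0006 0.0154 0.0004] rot [ 0.0003 -0.0013 -0.0034] F [ 0.8 -0.4 -1.5] w 0.0544 j [-0.28  0.53 -0.11  0.93 -0.   -0.01]
```

View pics/s8.png

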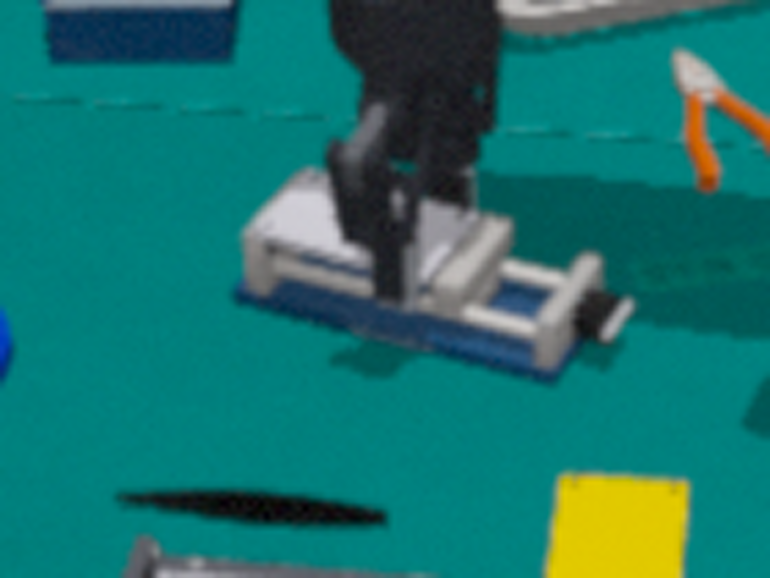

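Emit:
{"op": "arm_command", "data": {
  "moves": [0,0.006,0,0,0,-0.002,1,0,0.005,0,0,0,0.0,1,0,0,0,0,0,0,1]
}}

```text
clock: 11.73
eef_pos: [0.5318, -0.1547, 0.206]
tool_rot: [-0.427, 0.564, 0.428, 0.562]
ft_force: [-0.3, -0.1, -1.3]
grip_width: 0.0548
```

Run:
```python
from h import *
plan([.5305,-.154,.205],74.4)
im=bot.camera('side')[:,:,::-1];crop(im,160,90,300,195,5.5,'pics/s9.png')
T,o=tool();np.save('w9T.npy',T);im=bot.camera('wrist')[:,:,::-1];cv2.imwrite('pics/w9.png',im)
```

```text
t 11.7333 pos [ 0.5318 -0.1547  0.206 ] shift [0.001  0.0014 0.0003] rot [ 0.0004 -0.0013 -0.0026] F [-0.3 -0.1 -1.3] w 0.0548 j [-0.28  0.51 -0.15  0.91 -0.   -0.01]
```

View pics/s9.png

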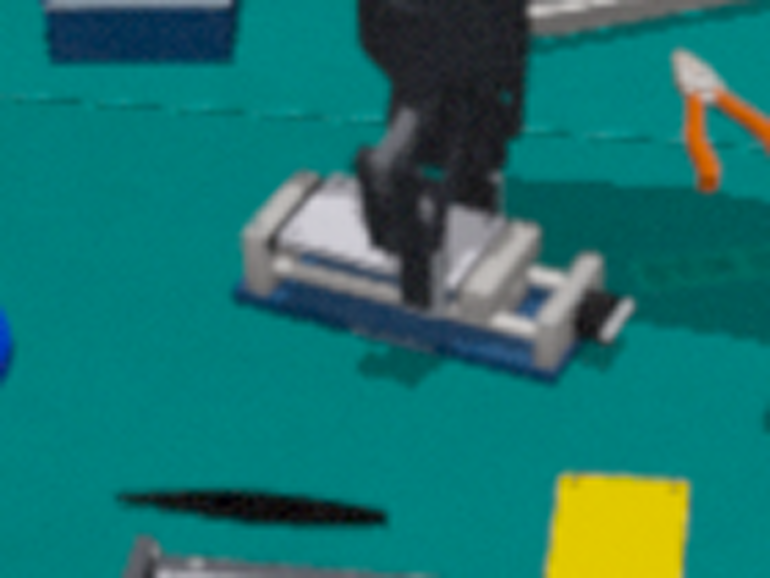

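View pics/w9.png

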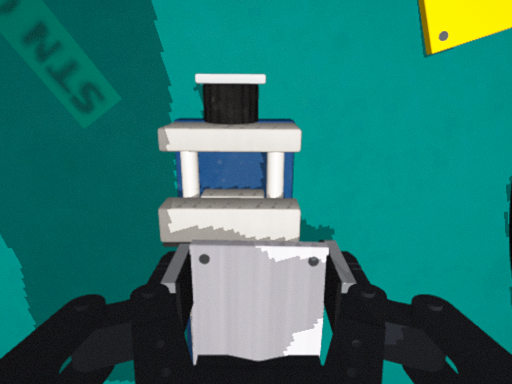

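```bash
cat > hold.py <<'E'
import numpy as np
a=np.radians(-15.6);u=np.array([np.cos(a),np.sin(a)]);n=np.array([-u[1],u[0]]);Fm=np.array([.6110,-.1890])
def toh(p): p=np.asarray(p)[:,:2]; return np.c_[(p-Fm)@u+.074,(p-Fm)@n]*1000   # (holder y, n=-holder x) mm
def tow(y,nn): return Fm+(y-74)/1000*u+nn/1000*n
E
python3 - <<'E'
from h import *; from hold import *
T=np.load('w9T.npy')
print(toh(onz('wrist',[(160,199),(300,199),(162,241),(299,240)],.044,T)).round(1))
print('end',toh(onz('wrist',[(159,126),(301,124),(160,150),(300,150)],.036,T)).round(1))
print('plate top front',toh(onz('wrist',[(190,243),(326,243)],.206-.1514,T)).round(1), toh([T[:3,3]]))
E
```

```text
[[-44.9 -27.9]
 [-44.9  29.6]
 [-26.  -28.6]
 [-26.4  29.9]]
end [[-73.6 -28. ]
 [-74.5  29.9]
 [-63.8 -28.5]
 [-63.8  29.9]]
plate top front [[-30.2 -14.4]
 [-30.2  39.1]] [[-11.28531789  11.75892124]]
```

Emit:
{"op": "arm_command", "data": {
  "moves": [-0.01,-0.003,0,0,0,0,1,0,-0.003,-0.006,0,0,0,1,0,0,-0.004,0,0,0,1,0,0,0,0,0,0,1]
}}

```text
clock: 12.17
eef_pos: [0.5353, -0.1669, 0.2157]
tool_rot: [-0.427, 0.564, 0.428, 0.562]
ft_force: [0.4, -0.6, 0.0]
grip_width: 0.0543
```

Run:
```python
from h import *; from hold import *
w=tow(-2.5,0);plan([*w,.205],74.4);T,o=tool();print(toh([T[:3,3]]))
im=bot.camera('side')[:,:,::-1];cv2.imwrite('pics/s10f.png',im);crop(im,190,105,290,170,8,'pics/s10.png')
im=bot.camera('scene')[:,:,::-1];cv2.imwrite('pics/c10f.png',im);crop(im,260,220,370,300,7,'pics/c10.png')
```

```text
t 12.1667 pos [ 0.5353 -0.1669  0.2157] shift [ 0.0107 -0.0024 -0.0009] rot [ 0.0007 -0.0019 -0.0037] F [ 0.4 -0.6  0. ] w 0.0543 j [-0.3   0.51 -0.12  0.94 -0.   -0.03]
[[-4.86219517  0.94557716]]
```

View pics/s10.png

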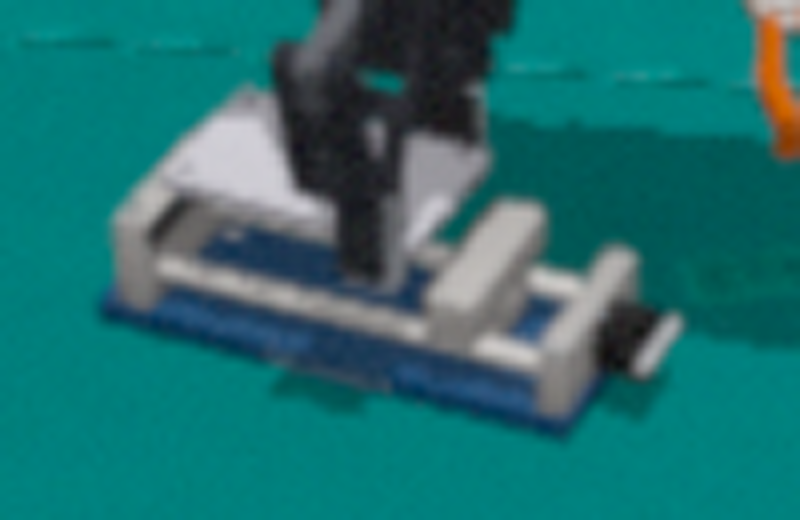

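View pics/c10.png

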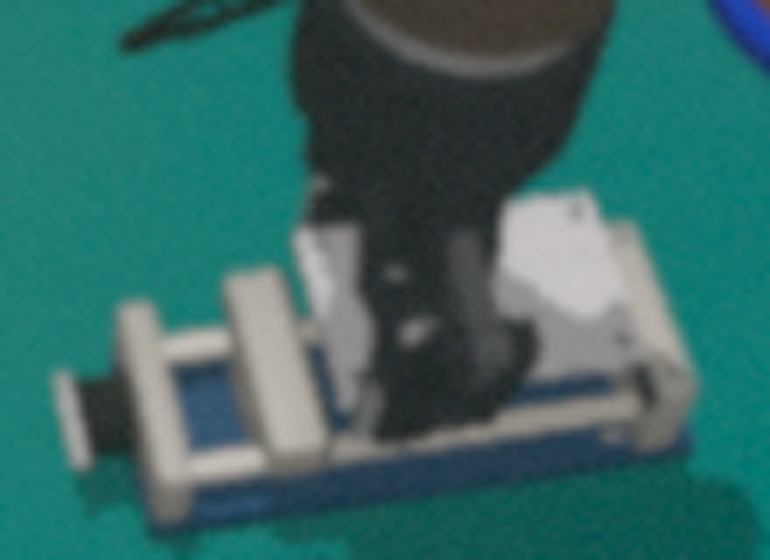

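```bash
cat > tri.py <<'E'
from h import *; from hold import *
def tri(a,b):
    o1,d1=rays('side',[a]);o2,d2=rays('scene',[b]);d1,d2=d1[0],d2[0]
    s=np.linalg.lstsq(np.c_[d1,-d2],o2-o1,rcond=None)[0];p,q=o1+s[0]*d1,o2+s[1]*d2
    return (p+q)/2,np.linalg.norm(p-q)
E
python3 - <<'E'
from tri import *
S=lambda c:(np.array(c)+.5)/8-.5+[190,105]
C=lambda c:(np.array(c)+.5)/7-.5+[260,220]
for l,a,b in[('rear+n',(160,180),(587,192)),('rear-n',(247,88),(643,350)),
 ('fixjaw -n inner?',(185,165),(612,222))]:
    p,e=tri(S(a),C(b));print(l,p.round(4),e.round(4),toh([p]).round(1))
for l,a in [('jaw',[(428,292),(495,200),(548,205),(483,318)])]: print(toh(onz('side',S(a),.044)).round(1))
print(toh(onz('scene',C([(225,272),(280,268),(328,455),(275,465)]),.044)).round(1))
print('fix scene',toh(onz('scene',C([(695,372),(652,380)]),.044)).round(1))
print('fix side',toh(onz('side',S([(115,212)]),.044)).round(1))
z=.2157-.1514
print('side plate',toh(onz('side',S([(160,180),(247,88),(490,155)]),z)).round(1));print('scene plate',toh(onz('scene',C([(587,192),(643,355),(297,232)]),z)).round(1))
E
```

```text
rear+n [ 0.6162 -0.1603  0.0629] 0.0006 [[71.3 29. ]]
rear-n [ 0.5981 -0.2133  0.0654] 0.0003 [[ 68.1 -26.8]]
fixjaw -n inner? [ 0.6134 -0.1726  0.0626] 0.0057 [[71.9 16.4]]
[[-21.4  27.7]
 [-20.2 -27.6]
 [-37.2 -31.6]
 [-43.1  33.7]]
[[-38.2  30.4]
 [-21.6  29.1]
 [-23.7 -33.4]
 [-39.4 -34. ]]
fix scene [[ 90.  -25.2]
 [ 76.5 -25.6]]
fix side [[90.9 26.4]]
side plate [[ 70.6  30.7]
 [ 69.1 -28.5]
 [-20.7 -23. ]]
scene plate [[ 70.4  28. ]
 [ 67.9 -27.9]
 [-19.3  28.2]]
```

Emit:
{"op": "arm_command", "data": {
  "moves": [0.004,-0.0025,-0.001,0,-0.002,-0.004,1,0.01,0,0,0,0,0,1,0.008,0,0,0,0,0,1,0,0,0,0,0,0,1]
}}

```text
clock: 12.6
eef_pos: [0.537, -0.1682, 0.1903]
tool_rot: [-0.427, 0.563, 0.428, 0.563]
ft_force: [-0.9, 0.6, -1.2]
grip_width: 0.0545
```

Run:
```python
from h import *; from hold import *
w=tow(-2.5,0);plan([*w,.185],74.4);T,o=tool();print(toh([T[:3,3]]))
im=bot.camera('side')[:,:,::-1];cv2.imwrite('pics/s11f.png',im);crop(im,190,105,290,170,8,'pics/s11.png')
im=bot.camera('scene')[:,:,::-1];cv2.imwrite('pics/c11f.png',im);crop(im,260,220,370,300,7,'pics/c11.png')
```

```text
t 12.6 pos [ 0.537  -0.1682  0.1903] shift [ 0.0053 -0.0004 -0.0001] rot [ 0.0006  0.001  -0.0012] F [-0.9  0.6 -1.2] w 0.0545 j [-0.3   0.54 -0.14  0.89  0.   -0.03]
[[-2.86295766  0.13040838]]
```

View pics/s11.png

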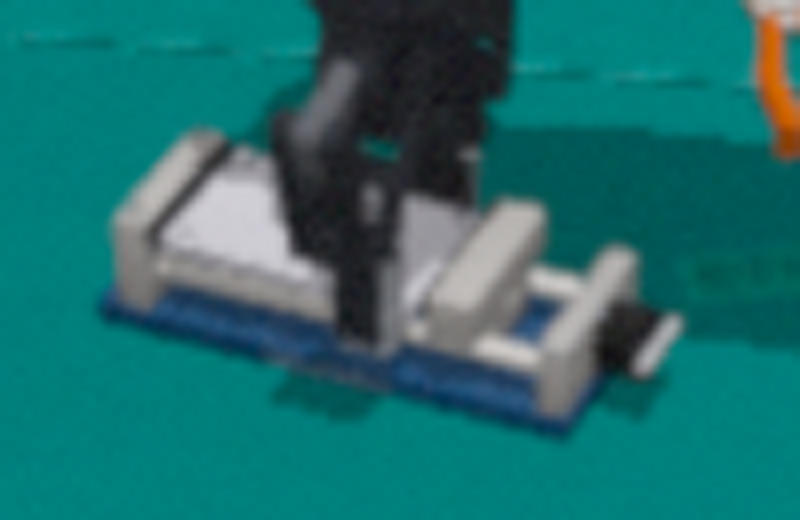

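View pics/c11.png

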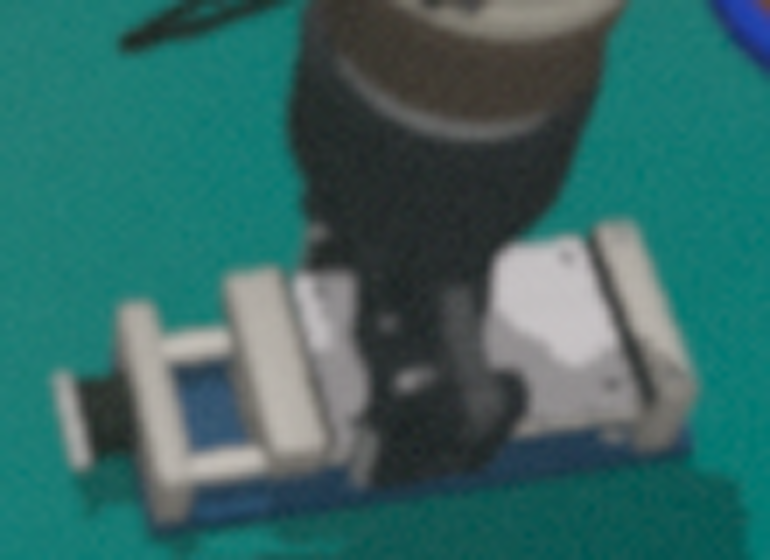

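Emit:
{"op": "arm_command", "data": {
  "moves": [0.004,0,0,0,0,0,1,0.002,0,0,0,0,0,1,0,0,0,0,0,0,1]
}}

```text
clock: 12.95
eef_pos: [0.5376, -0.1681, 0.185]
tool_rot: [-0.428, 0.563, 0.428, 0.563]
ft_force: [0.7, -0.4, -1.1]
grip_width: 0.0545
```

Emit:
{"op": "arm_command", "data": {
  "moves": [0.0015,0,0,0,0,0,1]
}}

```text
clock: 13.03
eef_pos: [0.5377, -0.1681, 0.1837]
tool_rot: [-0.428, 0.563, 0.428, 0.563]
ft_force: [-0.9, 0.4, 6.2]
grip_width: 0.0543
```

Emit:
{"op": "arm_command", "data": {
  "moves": [0,0,0,0,0,0,0.2,0,0,0,0,0,0,-0.2,0,0,0,0,0,0,-0.6,0,0,0,0,0,0,-0.6,0,0,0,0,0,0,-0.6]
}}

```text
clock: 13.45
eef_pos: [0.5383, -0.1682, 0.1848]
tool_rot: [-0.429, 0.562, 0.427, 0.564]
ft_force: [-0.5, -0.5, 0.5]
grip_width: 0.0686
```

Run:
```python
from h import *; from hold import *
w=tow(-2.5,0);plan([*w,.185],74.4)
im=bot.camera('side')[:,:,::-1];cv2.imwrite('pics/s12f.png',im);crop(im,190,105,290,170,8,'pics/s12.png')
```

```text
t 13.45 pos [ 0.5383 -0.1682  0.1848] shift [-0.0002  0.0009 -0.0005] rot [0.0012 0.0008 0.0032] F [-0.5 -0.5  0.5] w 0.0686 j [-0.3   0.55 -0.15  0.87  0.   -0.03]
```

View pics/s12.png

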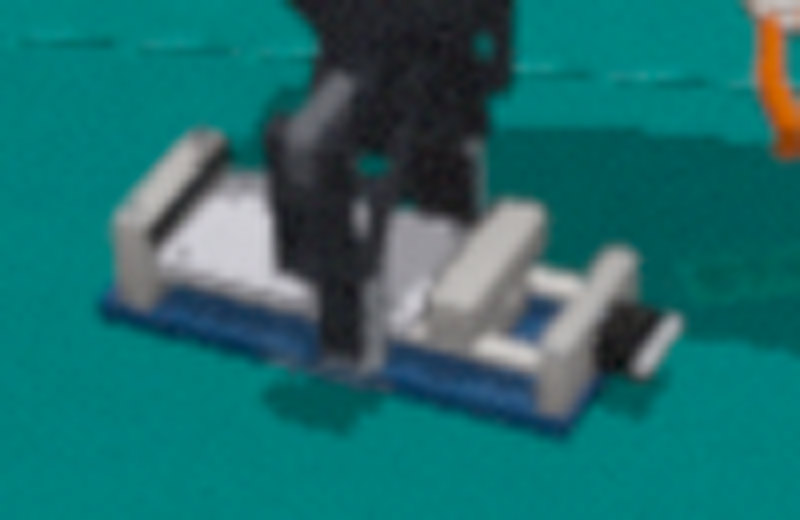

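Emit:
{"op": "arm_command", "data": {
  "moves": [-0.01,0,0,0,0,0,-0.6,-0.03,0,0,0,0,0,-0.6,-0.03,0.01,0,0,0,0,1,-0.01,0.025,0,0,0,0,1,0,0.02,0,0,0,0,1,0,0,0,0,0,0,1,0,0,0,0,0,0,1]
}}

```text
clock: 14.08
eef_pos: [0.4844, -0.1533, 0.2722]
tool_rot: [-0.43, 0.561, 0.426, 0.565]
ft_force: [0.8, -1.5, 1.0]
grip_width: 0.0077
```

Run:
```python
from h import *; from hold import *
w=tow(-64,0);plan([*w,.225],74.4);tip()
T,o=tool();np.save('w13T.npy',T);im=bot.camera('wrist')[:,:,::-1];cv2.imwrite('pics/w13.png',im)
im=bot.camera('side')[:,:,::-1];cv2.imwrite('pics/s13f.png',im);crop(im,190,105,290,170,8,'pics/s13.png')
```

```text
t 14.0833 pos [ 0.4844 -0.1533  0.2722] shift [ 0.0472  0.0068 -0.0003] rot [0.0013 0.0008 0.0068] F [ 0.8 -1.5  1. ] w 0.0077 j [-0.31  0.35 -0.21  1.01  0.   -0.04]
tip [ 0.4856 -0.1535  0.0992]
```

View pics/s13.png

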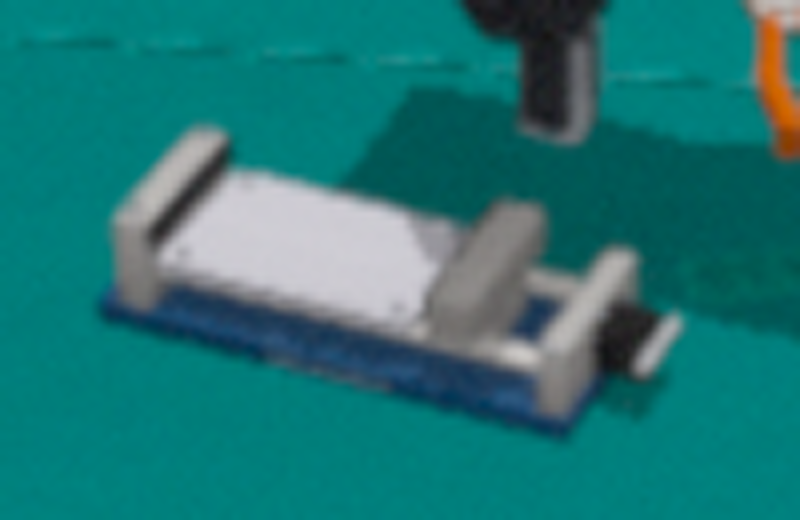

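View pics/w13.png

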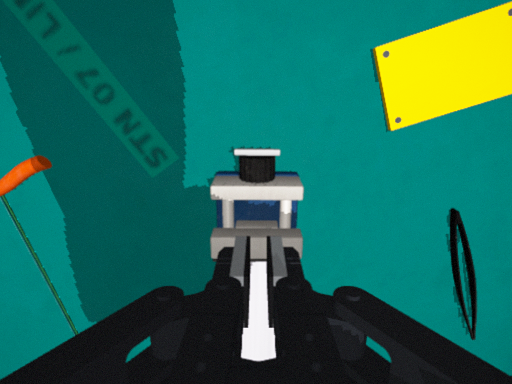

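Emit:
{"op": "arm_command", "data": {
  "moves": [0.0,0.007,0,0,0,0.006,1,0.02,0,0,0,0,0,1,0.02,0,0,0,0,0,1,0.0,0,0,0,0,0,1]
}}

```text
clock: 14.52
eef_pos: [0.4801, -0.1521, 0.2304]
tool_rot: [-0.428, 0.562, 0.428, 0.563]
ft_force: [0.3, 1.0, 0.1]
grip_width: -0.0002
```

Run:
```python
from h import *; from hold import *
w=tow(-64,0);plan([*w,.212],74.4);tip();T,o=tool();print(toh([T[:3,3]]))
```

```text
t 14.5167 pos [ 0.4801 -0.1521  0.2304] shift [ 0.0184  0.002  -0.0003] rot [0.0015 0.0007 0.0015] F [0.3 1.  0.1] w -0.0002 j [-0.31  0.39 -0.27  0.91  0.   -0.04]
tip [ 0.4804 -0.1521  0.0574]
[[-62.02037761   0.32377946]]
```

Emit:
{"op": "arm_command", "data": {
  "moves": [0.01,0.002,0,0,0,0.001,1,0.006,0,0,0,0,0,1,0.002,0,0,0,0,0,1,0,0,0,0,0,0,1]
}}

```text
clock: 14.85
eef_pos: [0.4788, -0.1517, 0.2109]
tool_rot: [-0.427, 0.563, 0.429, 0.562]
ft_force: [0.4, -0.8, 0.1]
grip_width: 0.0002
```

Run:
```python
from h import *; from hold import *
w=tow(-64,0);plan([*w,.212],74.4);tip();T,o=tool();print(toh([T[:3,3]]))
im=bot.camera('side')[:,:,::-1];crop(im,190,105,290,170,8,'pics/s14.png')
```

```text
t 14.85 pos [ 0.4788 -0.1517  0.2109] shift [-0.0011  0.0006 -0.0003] rot [ 0.0016  0.0008 -0.0039] F [ 0.4 -0.8  0.1] w 0.0002 j [-0.31  0.42 -0.29  0.87  0.   -0.04]
tip [ 0.4782 -0.1514  0.0379]
[[-63.35598142   0.35176167]]
```

View pics/s14.png

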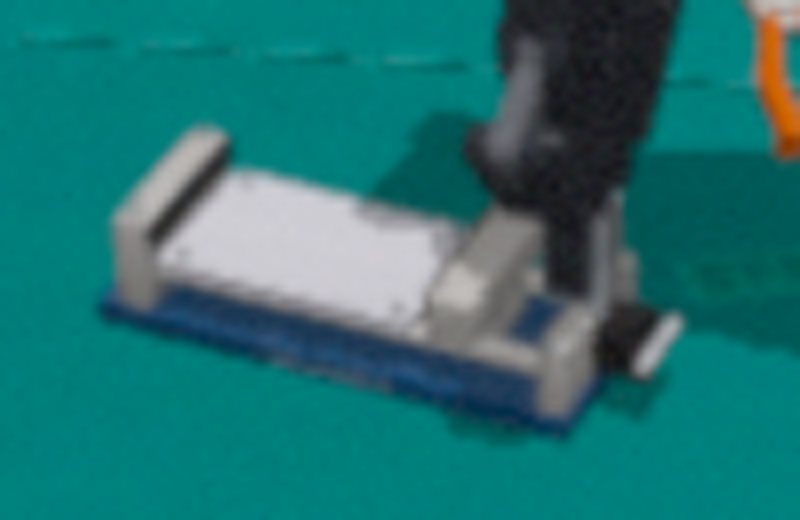

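Emit:
{"op": "arm_command", "data": {
  "moves": [0,-0.005,0,0,0,0,1,0,-0.005,0,0,0,0,1]
}}

```text
clock: 15.07
eef_pos: [0.489, -0.1546, 0.2122]
tool_rot: [-0.427, 0.563, 0.429, 0.563]
ft_force: [0.2, 0.7, 0.1]
grip_width: 0.0003
```

Emit:
{"op": "arm_command", "data": {
  "moves": [0,-0.003,0,0,0,-0.002,1,0,-0.003,0,0,0,-0.002,1]
}}

```text
clock: 15.23
eef_pos: [0.4963, -0.1566, 0.2131]
tool_rot: [-0.429, 0.562, 0.427, 0.564]
ft_force: [-2.1, 1.3, -1.1]
grip_width: -0.0
```

Run:
```python
from h import *; from hold import *
w=tow(-44,0);plan([*w,.211],74.4);tip();T,o=tool();print(toh([T[:3,3]]))
im=bot.camera('side')[:,:,::-1];crop(im,190,105,290,170,8,'pics/s15.png')
```

```text
t 15.2333 pos [ 0.4963 -0.1566  0.2131] shift [ 0.0021 -0.0012 -0.0004] rot [0.0016 0.0007 0.0031] F [-2.1  1.3 -1.1] w -0.0 j [-0.31  0.44 -0.24  0.88  0.   -0.04]
tip [ 0.4968 -0.1566  0.0401]
[[-45.21336304   0.34999931]]
```

View pics/s15.png

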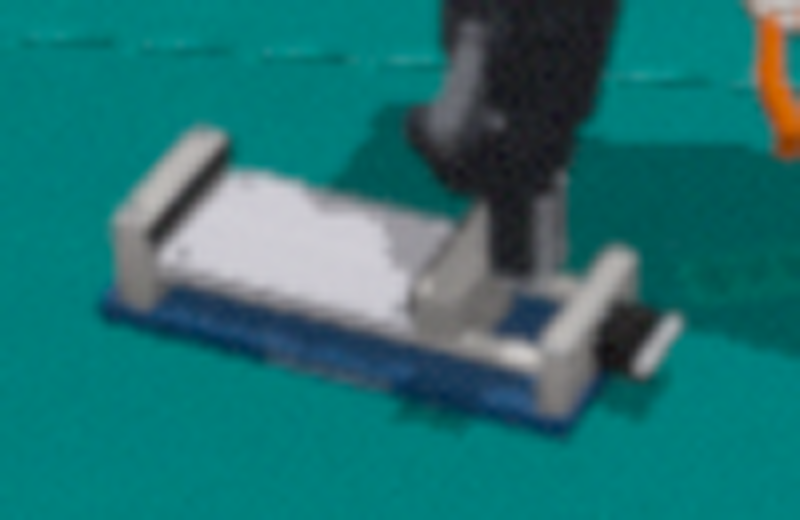

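Emit:
{"op": "arm_command", "data": {
  "moves": [0.002,-0.003,0,0,0,0.003,1,0,-0.003,0,0,0,0,1]
}}

```text
clock: 15.45
eef_pos: [0.5019, -0.1582, 0.2112]
tool_rot: [-0.427, 0.563, 0.429, 0.563]
ft_force: [-7.5, 2.4, 5.4]
grip_width: 0.0
```

Emit:
{"op": "arm_command", "data": {
  "moves": [0,-0.002,0,0,0,0.0,1,0,-0.002,0,0,0,0,1]
}}

```text
clock: 15.62
eef_pos: [0.5034, -0.1586, 0.2105]
tool_rot: [-0.425, 0.565, 0.431, 0.561]
ft_force: [-4.6, 1.5, 4.8]
grip_width: 0.0
```

Run:
```python
from h import *; from hold import *
w=tow(-44,0);plan([*w,.211],74.4);tip();T,o=tool();print(toh([T[:3,3]]))
im=bot.camera('side')[:,:,::-1];crop(im,190,105,290,170,8,'pics/s16.png')
im=bot.camera('scene')[:,:,::-1];crop(im,260,220,370,300,7,'pics/c16.png')
```

```text
t 15.6167 pos [ 0.5034 -0.1586  0.2105] shift [-0.0004  0.0062 -0.0003] rot [ 0.0014  0.0005 -0.0114] F [-4.6  1.5  4.8] w 0.0 j [-0.31  0.46 -0.22  0.9   0.   -0.03]
tip [ 0.5015 -0.158   0.0376]
[[-37.82682008   0.33079817]]
```

View pics/s16.png

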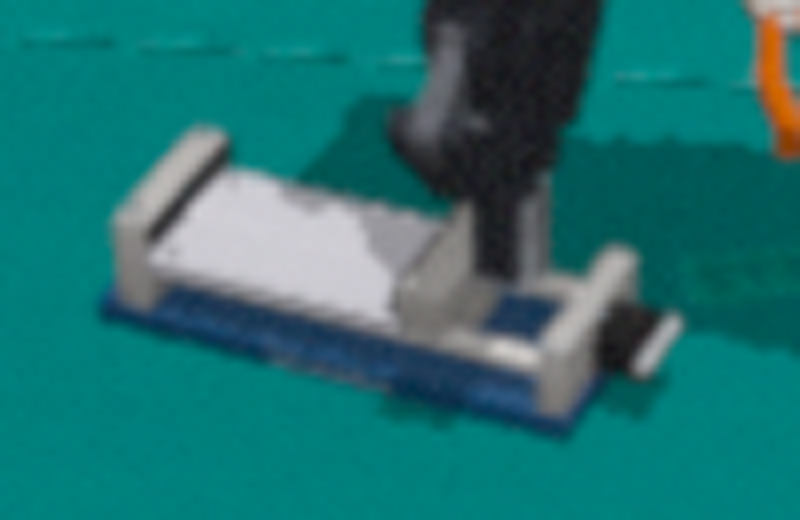

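View pics/c16.png

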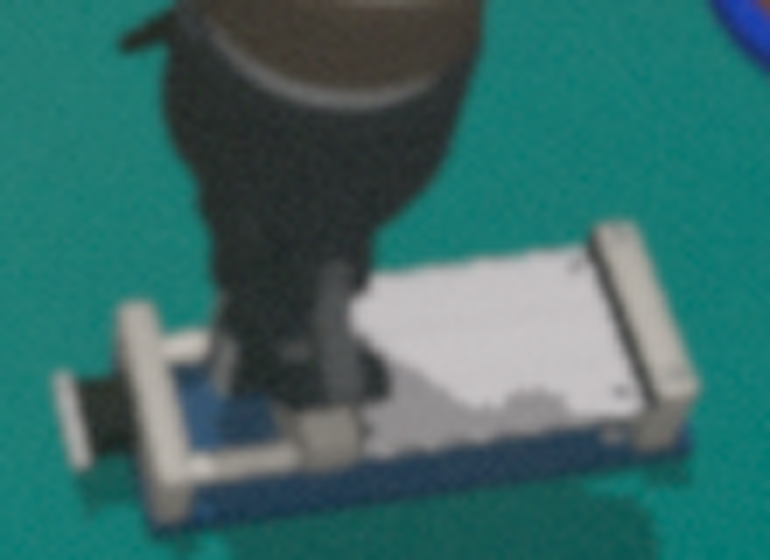

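Emit:
{"op": "arm_command", "data": {
  "moves": [0,-0.003,0,0,0,-0.006,1,0,-0.003,0,0,0,-0.005,1]
}}

```text
clock: 15.88
eef_pos: [0.5042, -0.1588, 0.2096]
tool_rot: [-0.423, 0.566, 0.432, 0.56]
ft_force: [-9.8, 1.6, 7.6]
grip_width: 0.0
```

Run:
```python
from h import *; from hold import *
w=tow(-44,0);plan([*w,.211],74.4);tip();T,o=tool();print(toh([T@[.173,0,0,1]]))
```

```text
t 15.8833 pos [ 0.5042 -0.1588  0.2096] shift [-0.0013  0.0071 -0.0003] rot [ 0.0012  0.0004 -0.0162] F [-9.8  1.6  7.6] w 0.0 j [-0.31  0.47 -0.21  0.91 -0.   -0.03]
tip [ 0.5015 -0.158   0.0366]
[[-39.78310631   0.41088589]]
```

Emit:
{"op": "arm_command", "data": {
  "moves": [0,-0.003,0,0,0,-0.006,1,0,-0.003,0,0,0,-0.006,1]
}}

```text
clock: 16.05
eef_pos: [0.5048, -0.1591, 0.2087]
tool_rot: [-0.422, 0.567, 0.434, 0.559]
ft_force: [-9.3, 2.4, 8.6]
grip_width: -0.0
```

Run:
```python
from h import *; from hold import *
w=tow(-44,0);plan([*w,.211],74.4);tip();T,o=tool();print(toh([T@[.173,0,0,1]]))
```

```text
t 16.05 pos [ 0.5048 -0.1591  0.2087] shift [-0.0022  0.0077 -0.0003] rot [ 0.0008  0.0002 -0.0204] F [-9.3  2.4  8.6] w -0.0 j [-0.31  0.47 -0.21  0.91 -0.   -0.03]
tip [ 0.5014 -0.1581  0.0357]
[[-39.83822198   0.32956686]]
```

Emit:
{"op": "arm_command", "data": {
  "moves": [0,0.006,0,0,0,0,1,-0.005,0.003,0,0,0,-0.01,1,-0.03,0.0,0,0,0,-0.01,1,-0.035,0.02,0,0,0,0,1,-0.035,0.03,0,0,0,0,1,-0.03,0.03,0,0,0,0,1,0,0.02,0,0,0,0,1,0,0,0,0,0,0,1]
}}

```text
clock: 16.72
eef_pos: [0.4009, -0.1301, 0.3471]
tool_rot: [-0.43, 0.561, 0.425, 0.565]
ft_force: [0.2, 0.0, -0.6]
grip_width: 0.0001
```

Run:
```python
from h import *; from hold import *
T,o=tool();np.save('w17T.npy',T);print(o['eef_pos'],o['clock'])
im=bot.camera('wrist')[:,:,::-1];cv2.imwrite('pics/w17.png',im);crop(im,150,120,370,300,3.5,'pics/w17c.png')
im=bot.camera('side')[:,:,::-1];cv2.imwrite('pics/s17f.png',im);crop(im,190,105,290,170,8,'pics/s17.png')
im=bot.camera('scene')[:,:,::-1];cv2.imwrite('pics/c17f.png',im);crop(im,260,220,370,300,7,'pics/c17.png')
```

```text
[ 0.4008553  -0.13010911  0.34711814] 16.7167
```

View pics/s17.png

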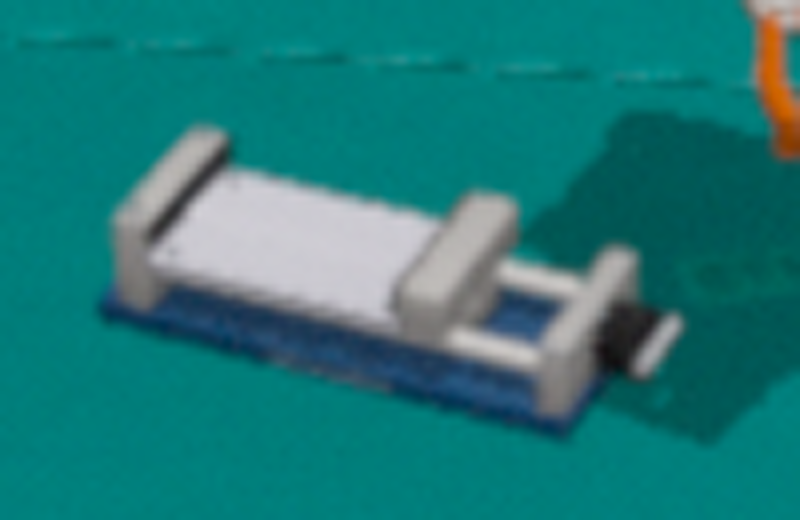

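View pics/c17.png

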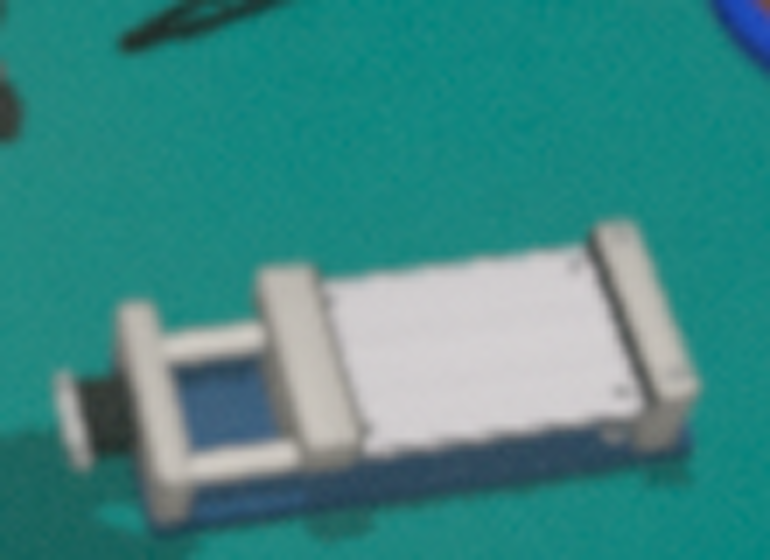

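View pics/w17.png

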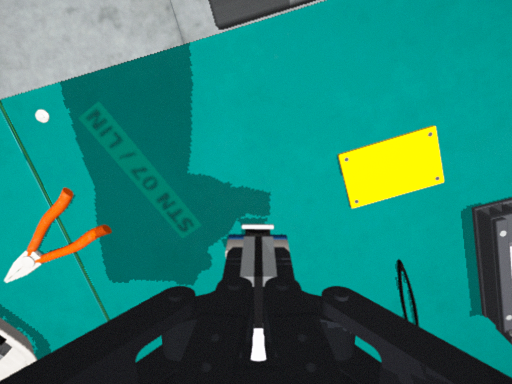

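Run:
```python
from tri import *
S=lambda c:(np.array(c)+.5)/8-.5+[190,105]
C=lambda c:(np.array(c)+.5)/7-.5+[260,220]
print('scene jaw(outer,inner)',toh(onz('scene',C([(257,272),(310,267),(358,440),(305,452)]),.044)).round(1).tolist(),'fixed inner',toh(onz('scene',C([(595,232),(655,387)]),.044)).round(1).tolist())
print('scene plate',toh(onz('scene',C([(328,283),(362,452),(588,247),(640,412)]),.032)).round(1).tolist())
print('side jaw inner',toh(onz('side',S([(397,285),(472,195)]),.044)).round(1).tolist(),'fixed inner',toh(onz('side',S([(148,225),(225,140)]),.044)).round(1).tolist())
```

```text
scene jaw(outer,inner) [[-28.8, 28.9], [-12.6, 28.0], [-14.0, -30.2], [-30.0, -31.4]] fixed inner [[76.8, 26.1], [76.5, -28.0]]
scene plate [[-5.1, 28.8], [-10.4, -28.1], [78.0, 28.3], [74.4, -29.1]]
side jaw inner [[-10.8, 28.0], [-12.1, -27.3]] fixed inner [[77.5, 28.9], [76.9, -25.3]]
```

Run:
```python
from h import *
im=cv2.imread('pics/s17f.png');crop(im,150,100,300,260,3.6,'pics/s17b.png')
```

```text
(no output)
```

View pics/s17b.png

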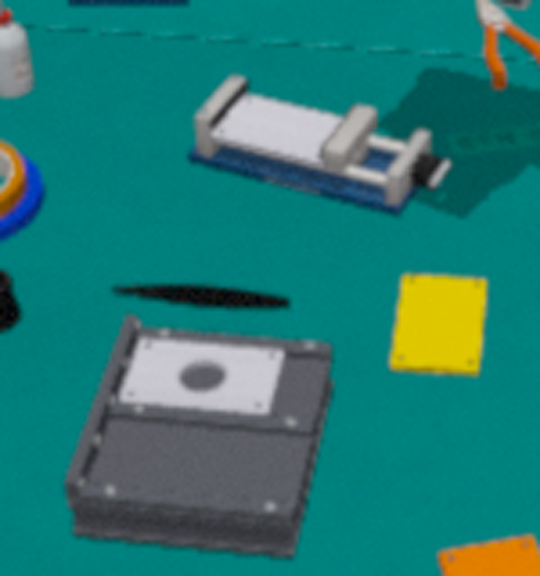

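The window plate is still in its lane at crop (205,375). The solid plate lies flat in the holder between the two jaws, and the arm is clear of everything.

```bash
python3 -c "
from workcell import bot
print(bot.job_done())"
```

```text
the job is handed in; nothing more can be done
None
```

The solid plate is in the board holder, flat on the rods between the two jaws. The job was handed in at about 17 s of the 64 s allowed.

**What I did:** I pressed on the plate with about 5–14 N and slid it until it overhung the block's edge by about 34 mm. I then gripped it by its sides and lifted it clear. With the plate in hand I pushed the sliding jaw open, laid the plate on the rods with its short ends towards the jaws, and let go. Finally I pushed the jaw up from behind with the closed fingers until it stopped against about 10 N.

**Last checks:**
- **Snugness:** The gap between the jaws measured 89.9 mm in the scene view and about 88.7 mm in the side view, against 90 mm when snug. The final push also stalled, which agrees.
- **Window plate:** It still lies in its lane, and nothing else appears to have moved.
- **Arm:** It is clear of everything.

**Disagreements:**
- The three cameras differed by 2–3 mm in absolute position, so I relied on distances measured within one view.
- When the jaw opened, it ended up about 4 mm farther than the pad width explains. The plate's front end or a wider part of the finger may have pushed it, but the wrist force readings at the time were only about 2 N.

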